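Clamp the mallet-head blanks with C-washers and cam locks

TASK

Two or three bored mallet-head blanks lie over the pull-studs of the holding jig. Clamp each of them: slide a C-washer sideways through its gap round the stud, under the stud's head and fully home, then turn that station's cam lock clockwise to its stop with the screwdriver so that the stud is drawn down tight on the washer. At the end hang the screwdriver back in its hole in the rack, and do not shift or knock over the other things on the bench.

Things in the scene. Friction and masses are not known exactly. Their poses are not given: they have to be found in the camera images.
- jig: holding jig, fixed to the bench: plywood board 180 (x) x 300 (y) x 18 mm. Origin: centre of its underside; its -x side is the front, towards the robot. Stations 1, 2, 3 at y = +95, 0, -95 mm: each has an upright pull-stud at x = -40 mm and behind it, at x = +35 mm, a cam lock in an open grey housing; a blank lies between fences 10 mm high, the stud through its bore
- rack: tool rack, fixed: solid wooden block 56 (x) x 150 (y) x 115 mm. Origin: centre of its underside. The screwdriver hangs in an upright through hole at x = 0, y = -40 mm, 17 mm across, bevelled to 20 mm at its mouth. There is an empty 12 mm hole at y = +10 mm; a pencil stands in another at y = +50 mm, up to 185 mm high
- driver: slotted screwdriver, 199 mm long, 0.12 kg. Own y: along the shaft, from blade to handle (up, while in the rack); own x: along the blade's width. Origin 10.7 mm beside the shaft's axis: use the two points. Octagonal handle 26 mm wide along x, 21 mm across flat faces along z (grip these flats; a grip there has the blade at right angles to the line of closing), from 30 to 90 mm along y
- driver_tip (a point): middle of the blade's end; axes as driver. Blade 13 mm wide and 2.2 mm thick over its last 7 mm, narrowing to the round 6.4 mm shaft 22 mm from the end. In the rack the screwdriver hangs by the shoulder of its handle, leaning up to 0.05 rad, this point 102 to 103 mm below the block's top
- driver_grip (a point): on the screwdriver's axis, in the middle of the handle, 169.5 mm from the tip; axes as driver
- washer_1: C-washer, loose, steel, 0.15 kg: ring 60 mm across, 10 mm thick, with a gap 17 mm wide (flared to 26 mm at its mouth) from the middle to the +x edge, and a handle at the -x side: a bar 14 mm wide (y), 20 mm high, from x = -25 to -71 mm. Origin: middle of the ring, on the underside; the stud's axis is there when the washer is fully home. The three are alike
- washer_2: C-washer, loose, steel, 0.15 kg: ring 60 mm across, 10 mm thick, with a gap 17 mm wide (flared to 26 mm at its mouth) from the middle to the +x edge, and a handle at the -x side: a bar 14 mm wide (y), 20 mm high, from x = -25 to -71 mm. Origin: middle of the ring, on the underside; the stud's axis is there when the washer is fully home. The three are alike
- washer_3: C-washer, loose, steel, 0.15 kg: ring 60 mm across, 10 mm thick, with a gap 17 mm wide (flared to 26 mm at its mouth) from the middle to the +x edge, and a handle at the -x side: a bar 14 mm wide (y), 20 mm high, from x = -25 to -71 mm. Origin: middle of the ring, on the underside; the stud's axis is there when the washer is fully home. The three are alike
- blank_1: mallet-head blank at station 1 (absent in some runs): light wooden block 90 (x) x 60 (y) x 45 mm with an upright 30 mm bore through its middle. Origin: centre of its underside; z up. It lies loose in the jig and stays there
- head_1 (a point): centre of the underside of stud 1's round head (26 mm across, 15 mm high; stem 13 mm across). Cam open: 16.5 mm above the blank's top, so a C-washer on the blank has 6.5 mm to spare. The cam draws the stud down 9 mm; with a washer under the head the last 2.5 mm compress a spring that presses the washer on the blank with about 10 N. The head alone would sink into the bore
- cam_1 (a joint): turn of cam lock 1 in rad: 0 = open, grows clockwise seen from above, 1.3 = locked, at its stop. Starts between 0 and 0.2 and stays where it is left. Turning takes about 0.08 N m, up to 0.15 N m against the spring
- slot_1 (a point): centre of the floor of the screwdriver slot in the top of cam 1, on the cam's upright axis; x runs along the slot. The slot is 3.4 mm wide, 17 mm long, 6 mm deep, the top 2.5 mm bevelled to 8 mm wide, in a round boss 30 mm across, top 46 mm above the bench
- blank_2: mallet-head blank at station 2 (absent in some runs): light wooden block 90 (x) x 60 (y) x 45 mm with an upright 30 mm bore through its middle. Origin: centre of its underside; z up. It lies loose in the jig and stays there
- head_2 (a point): centre of the underside of stud 2's round head (26 mm across, 15 mm high; stem 13 mm across). Cam open: 16.5 mm above the blank's top, so a C-washer on the blank has 6.5 mm to spare. The cam draws the stud down 9 mm; with a washer under the head the last 2.5 mm compress a spring that presses the washer on the blank with about 10 N. The head alone would sink into the bore
- cam_2 (a joint): turn of cam lock 2 in rad: 0 = open, grows clockwise seen from above, 1.3 = locked, at its stop. Starts between 0 and 0.2 and stays where it is left. Turning takes about 0.08 N m, up to 0.15 N m against the spring
- slot_2 (a point): centre of the floor of the screwdriver slot in the top of cam 2, on the cam's upright axis; x runs along the slot. The slot is 3.4 mm wide, 17 mm long, 6 mm deep, the top 2.5 mm bevelled to 8 mm wide, in a round boss 30 mm across, top 46 mm above the bench
- blank_3: mallet-head blank at station 3 (absent in some runs): light wooden block 90 (x) x 60 (y) x 45 mm with an upright 30 mm bore through its middle. Origin: centre of its underside; z up. It lies loose in the jig and stays there
- head_3 (a point): centre of the underside of stud 3's round head (26 mm across, 15 mm high; stem 13 mm across). Cam open: 16.5 mm above the blank's top, so a C-washer on the blank has 6.5 mm to spare. The cam draws the stud down 9 mm; with a washer under the head the last 2.5 mm compress a spring that presses the washer on the blank with about 10 N. The head alone would sink into the bore
- cam_3 (a joint): turn of cam lock 3 in rad: 0 = open, grows clockwise seen from above, 1.3 = locked, at its stop. Starts between 0 and 0.2 and stays where it is left. Turning takes about 0.08 N m, up to 0.15 N m against the spring
- slot_3 (a point): centre of the floor of the screwdriver slot in the top of cam 3, on the cam's upright axis; x runs along the slot. The slot is 3.4 mm wide, 17 mm long, 6 mm deep, the top 2.5 mm bevelled to 8 mm wide, in a round boss 30 mm across, top 46 mm above the bench
- nail_tin: open tin of nails, loose, round, 71 mm across, 46 mm high: a bystander. Origin: centre of its underside
- tape_measure: tape measure, loose, 36 x 95 x 62 mm: a bystander. Origin: centre of its underside
- screw_jar: glass jar of screws, loose, 70 mm across, 92 mm high: a bystander. Origin: centre of its underside
- sanding_block: sanding block, loose, 66 x 112 x 34 mm: a bystander. Origin: centre of its underside

How it is judged:
At the end, for the whole second after the job is handed in: On every blank present a C-washer centred on the bore (within 6 mm) is pressed down by the stud's head with over 5 N (head under 56.5 mm above the blank's underside); blanks flat; the screwdriver hangs still and upright (0.12 rad) in its rack hole, tip within 10 mm of its axis, under 25 mm high (((horizontal distance between washer_1 and blank_1 below 0.006 m and contact force between washer_1 and blank_1 above 5 N and z of head_1 in the frame of blank_1 below 0.0565 m) or (horizontal distance between washer_2 and blank_1 below 0.006 m and contact force between washer_2 and blank_1 above 5 N and z of head_1 in the frame of blank_1 below 0.0565 m) or (horizontal distance between washer_3 and blank_1 below 0.006 m and contact force between washer_3 and blank_1 above 5 N and z of head_1 in the frame of blank_1 below 0.0565 m)) and ((horizontal distance between washer_1 and blank_2 below 0.006 m and contact force between washer_1 and blank_2 above 5 N and z of head_2 in the frame of blank_2 below 0.0565 m) or (horizontal distance between washer_2 and blank_2 below 0.006 m and contact force between washer_2 and blank_2 above 5 N and z of head_2 in the frame of blank_2 below 0.0565 m) or (horizontal distance between washer_3 and blank_2 below 0.006 m and contact force between washer_3 and blank_2 above 5 N and z of head_2 in the frame of blank_2 below 0.0565 m)) and ((horizontal distance between washer_1 and blank_3 below 0.006 m and contact force between washer_1 and blank_3 above 5 N and z of head_3 in the frame of blank_3 below 0.0565 m) or (horizontal distance between washer_2 and blank_3 below 0.006 m and contact force between washer_2 and blank_3 above 5 N and z of head_3 in the frame of blank_3 below 0.0565 m) or (horizontal distance between washer_3 and blank_3 below 0.006 m and contact force between washer_3 and blank_3 above 5 N and z of head_3 in the frame of blank_3 below 0.0565 m)) and angle between each of blank_1, blank_2, blank_3's own z axis and vertical below 0.05 rad and linear speed of each of blank_1, blank_2, blank_3, driver below 0.02 m/s and horizontal distance between driver_tip and rack below 0.055 m and angle between driver's own y axis and vertical below 0.12 rad and y of driver_tip in the frame of rack between -0.05 and -0.03 m and x of driver_tip in the frame of rack between -0.01 and 0.01 m and z of driver_tip in the frame of rack below 0.025 m); the robot touches nothing.
It fails at once if the open tin of nails is shifted by more than 5 cm or tipped over (distance of nail_tin from where it was at the start of the episode above 0.05 m or angle between nail_tin's own z axis and vertical above 0.5 rad).
It fails at once if the tape measure is shifted by more than 5 cm or tipped over (distance of tape_measure from where it was at the start of the episode above 0.05 m or angle between tape_measure's own z axis and vertical above 0.5 rad).
It fails at once if the glass jar of screws is shifted by more than 5 cm or tipped over (distance of screw_jar from where it was at the start of the episode above 0.05 m or angle between screw_jar's own z axis and vertical above 0.5 rad).
It fails at once if the sanding block is shifted by more than 5 cm or tipped over (distance of sanding_block from where it was at the start of the episode above 0.05 m or angle between sanding_block's own z axis and vertical above 0.5 rad).
It fails at once if the fingers press on the jig, its studs or cams with over 10 N (the cams are for the screwdriver) (contact force between the fingers and jig above 10 N).
Of blank_1, blank_2, blank_3 only 2 to 3 are there at a start; the rules pass over those that are not, and their reading is None.
At some moment in a run one of washer_1, washer_2, washer_3 may be knocked a few centimetres aside while the robot is not near it.
It also fails if it takes over 210 s, if anything falls off the work surface, if the arm or the gripper's body presses on something with over 40 N, if the wrist force passes 120 N, or if a joint passes its speed limit or range.

ROBOT

A 6-joint arm with a two-finger parallel gripper is mounted at the origin on a cart in front of the work surface, level with it; the furniture and walls round the work are solid. World frame = base frame: x ahead of the robot, y to its left, z up, the work surface at z = 0. Lengths are in m, angles in rad, forces in N, time in s.
With the tool pointing down it reaches from about 0.4 to 0.825 m from the base axis. Payload 7 kg.
Tool frame: the origin (TCP) lies between the finger pads; the fingertips stand 11 mm ahead of it and the grasp point (between the pads) lies 8 mm behind it; z points along the fingers, y is the line along which they close (so a half turn about z gives the same grasp; the last joint's range is limited). The gripper opens to 88 mm and grips with 3 to 60 N. Pads are 19 mm wide; open, the fingers measure 130 mm over their backs; the gripper's body (78 mm by 193 mm) begins 47 mm behind the grasp point.
Start: joints at [-1.018, 0.359, 0.012, 0, -1.224, -0.288], TCP at [0.177, -0.651, 0.238] pointing down, gripper open.
Joint ranges: [-3.07, 3.07], [-1.43, 2.12], [-1.02, 1.25], [-3.03, 1.67], [-3.05, -0], [-3.03, 3.03]. Speed limits (rad/s): [2.39, 2.39, 3.01, 3.14, 3.14, 3.14].

INTERFACE

Orientations are given as a unit quaternion [w, x, y, z].
In Python, from bench import r gives the robot as it stands.
- The arm moves only by the shell command python3 drive.py 'ROWS' [FORCE]. ROWS is rows parted by semicolons, their numbers by spaces, 1 to 10 of them, each of 7 numbers: the finger opening in m, then dx, dy, dz in m, then a rotation vector rx, ry, rz in rad; each row is the pose to reach, as a shift and turn from the pose commanded when the command began, along the tool's axes at that moment; what a row does not reach only later rows make up. A row lasts 1/12 s, in which the tool goes at most 0.0417 m and 0.125 rad, less where a joint would pass 70% of its speed; a pose out of reach is approached as far as the arm can. The fingers move at their own pace and stop on an object; FORCE is the grip in N (left out, the last holds). Time passes only in rows, so rows that do not move let the fingers close. It prints the time, the measured TCP pose, the force, the opening and the grip force at its end.
- r.get_obs(): the state, without advancing time (a new reading comes with each control period).
- r.read_camera(name): name is "side" or "top" or "wrist"; returns the picture (384x512x3 uint8, blue, green, red); there is no depth.
- r.camera_info(name): a dict with "fx", "fy", "cx", "cy" (pixels), "dist" ([k1, k2, p1, p2, k3] as OpenCV has them; the pictures are not rectified), "rvec" (rotation vector, rad) and "tvec" (3), from world to camera coordinates, as OpenCV has them; the wrist camera has in their place "T_tool_cam" (4x4, takes a point from camera to tool coordinates, whose origin is the TCP and whose axes are the flange's). Camera axes: x right, y down, z forward; pixel columns grow to the right and rows downward; lengths in m; the calibration is good to about 2 mm. A picture is of the moment at which its call begins: read the wrist's pose just before it. camera_info takes no time and is no camera call.
- r.job_done(): hands the job in; it is judged then, once.
The state is a dict: "clock": time; "joint_positions": joint angles; "joint_vel": joint speeds; "tau": joint torques, N m; "ee_pos": TCP position; "orientation": TCP orientation; "wrist_force": force on the tool from outside, world axes, zero at the start; "ft_torque": the same for the moment, N m; "gripper_width": finger opening in m; "grip_force": force on a finger pad.
Only numpy, scipy, OpenCV 4.12 (cv2) and the standard library are available. Lean on these libraries where they do the work, as an engineer would, in place of code of your own. Each camera call takes 0.05 s, during which the arm holds its last target. There are 200 camera calls.

## Working session

There is one attempt and no reset: what is moved stays moved. The work goes in short steps, Python scripts to look and compute and a shell command to move; the robot and the scene stay as the last step left them, time stands still between calls to the robot, and variables do not carry over. Pictures are saved under pics/ and viewed, at most 14 in all, crops included, and the job is handed in when it is done.

```bash
ls; mkdir -p pics; cat > h.py <<'E'
import numpy as np, cv2
from scipy.spatial.transform import Rotation as R
from bench import r
def tool():
    o=r.get_obs(); q=o["orientation"]; T=np.eye(4)
    T[:3,:3]=R.from_quat([q[1],q[2],q[3],q[0]]).as_matrix(); T[:3,3]=o["ee_pos"]; return T
def cam(name,T=None):
    i=r.camera_info(name); K=np.array([[i["fx"],0,i["cx"]],[0,i["fy"],i["cy"]],[0,0,1.]])
    d=np.array(i["dist"],float)
    if "rvec" in i:
        M=np.eye(4); M[:3,:3]=cv2.Rodrigues(np.array(i["rvec"],float))[0]; M[:3,3]=np.ravel(i["tvec"]); W=np.linalg.inv(M)
    else: W=T@np.array(i["T_tool_cam"])
    return K,d,W
def ray(c,uv):
    K,d,W=c; p=cv2.undistortPoints(np.array(uv,float).reshape(-1,1,2),K,d)[:,0]
    v=np.c_[p,np.ones(len(p))]@W[:3,:3].T; return W[:3,3],v/np.linalg.norm(v,axis=1)[:,None]
def onz(c,uv,z):
    o,v=ray(c,uv); return o+v*((z-o[2])/v[:,2])[:,None]
def proj(c,P):
    K,d,W=c; M=np.linalg.inv(W); return cv2.projectPoints(np.array(P,float).reshape(-1,1,3),cv2.Rodrigues(M[:3,:3])[0],M[:3,3],K,d)[0][:,0]
def cross(rays):
    A=np.zeros((3,3));b=np.zeros(3)
    for o,v in rays: m=np.eye(3)-np.outer(v,v);A+=m;b+=m@o
    p=np.linalg.solve(A,b); return p,[np.linalg.norm(np.cross(p-o,v)) for o,v in rays]
def snap(name,fn):
    T=tool(); im=r.read_camera(name).copy(); cv2.imwrite(f"pics/{fn}.png",im); np.save(f"pics/{fn}.npy",T); return im
def load(name,fn): return cv2.imread(f"pics/{fn}.png"),cam(name,np.load(f"pics/{fn}.npy"))
E
python3 - <<'E'
from h import *
a=snap("top","top0");b=snap("side","side0");c=snap("wrist","w0")
for n in("top","side","wrist"):
    K,d,W=cam(n,tool());print(n,K[0,0],d,W[:3,3].round(3),W[:3,2].round(2))
E
python3 -c "
import cv2
for n in('top0','side0'):
    i=cv2.imread(f'pics/{n}.png');cv2.imwrite(f'pics/{n}b.png',cv2.resize(i,(800,600),interpolation=3))"
```

```text
bench.py
drive.py
pics
top 454.605742353869 [-0.10508717  0.          0.          0.          0.        ] [ 0.224 -0.056  1.6  ] [ 0.2   0.01 -0.98]
side 380.4356251534107 [0.04402902 0.         0.         0.         0.        ] [-0.008  0.799  0.724] [ 0.45 -0.73 -0.51]
wrist 312.5353656176616 [-0.04265462  0.          0.          0.          0.        ] [ 0.096 -0.673  0.383] [ 0.29  0.08 -0.95]
```

View pics/top0b.png

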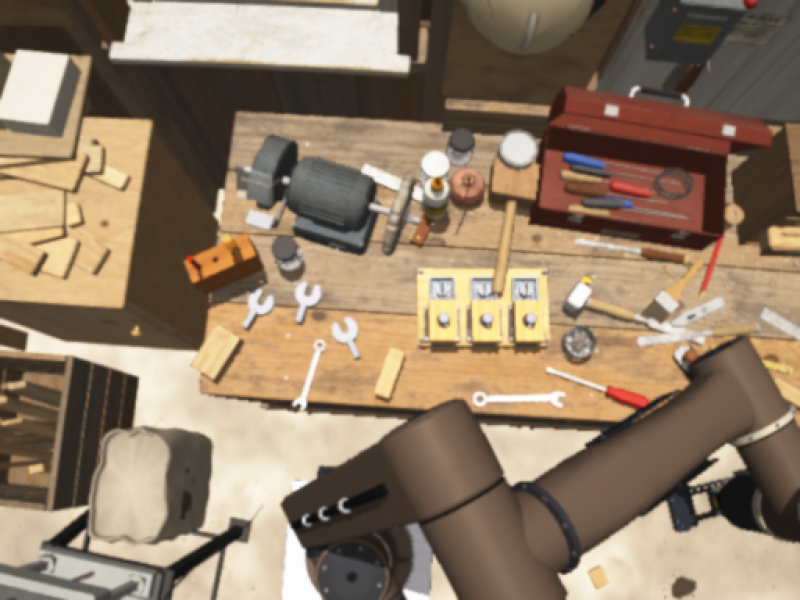

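View pics/side0b.png

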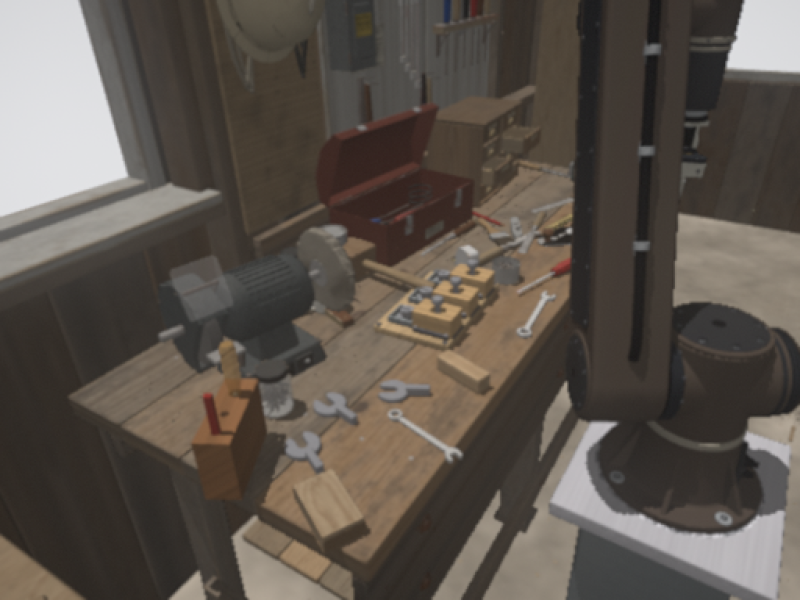

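Top view (800x600 scale): C-washers at (258,307), (307,300) and (346,335), the jig at (483,305) with all three blanks, and the rack at (222,262). In the side view the tan handle (230,370) and a red stick (210,412) stand in the rack.

```bash
python3 - <<'E'
from h import *
im,c=load("top","top0")
pts=dict(w1=(258,307),w2=(307,300),w3=(346,335),jig=(483,308))
for k,p in pts.items(): print(k,onz(c,[np.array(p)*.64],0.01)[0].round(3))
print("rackends",onz(c,np.array([(193,275),(255,250)])*.64,0.115).round(3))
for k,p in dict(s1=(444,320),s2=(487,320),s3=(531,320)).items(): print(k,onz(c,[np.array(p)*.64],0.095)[0].round(3))
t=cam("side");s,_=load("side","side0")
i=cv2.resize(s[220:330,100:330],None,fx=3.4,fy=3.4,interpolation=2);cv2.imwrite("pics/side0c.png",i)
print(tool().round(3)); print(r.camera_info("wrist")["T_tool_cam"])
E
```

```text
w1 [0.531 0.271 0.01 ]
w2 [0.555 0.16  0.01 ]
w3 [0.48  0.064 0.01 ]
jig [ 0.564 -0.244  0.01 ]
rackends [[0.572 0.399 0.115]
 [0.636 0.269 0.115]]
s1 [ 0.513 -0.151  0.095]
s2 [ 0.52  -0.243  0.095]
s3 [ 0.526 -0.339  0.095]
[[-0.965 -0.262 -0.     0.177]
 [-0.262  0.965  0.001 -0.651]
 [ 0.     0.001 -1.     0.237]
 [ 0.     0.     0.     1.   ]]
[[-5.28938296e-04 -9.52554361e-01 -3.04368050e-01  8.30641351e-02]
 [ 9.99999710e-01 -3.36828350e-04 -6.83681575e-04  3.02926533e-04]
 [ 5.48724078e-04 -3.04368323e-01  9.52554262e-01 -1.46534289e-01]
 [ 0.00000000e+00  0.00000000e+00  0.00000000e+00  1.00000000e+00]]
```

View pics/side0c.png

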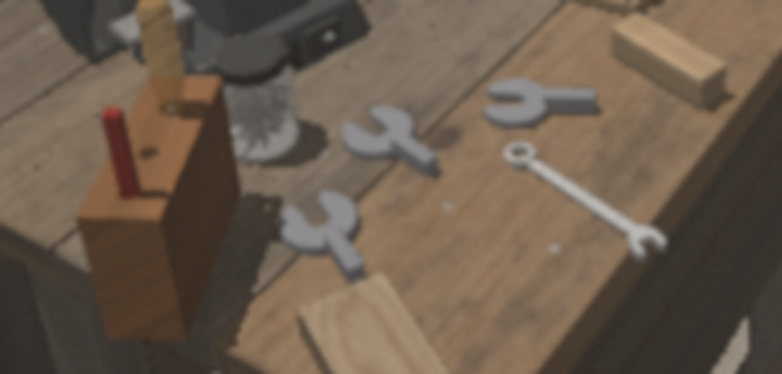

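```bash
cat >> h.py <<'E'
def to(p,ang,down=True,T=None):
    "tool-frame shift/turn to reach TCP p with tool x at heading ang (deg), pointing down"
    T=tool() if T is None else T; a=np.radians(ang); x=np.array([np.cos(a),np.sin(a),0]); z=np.array([0,0,-1.]); M=np.c_[x,np.cross(z,x),z]
    d=T[:3,:3].T@(np.array(p)-T[:3,3]); w=R.from_matrix(T[:3,:3].T@M).as_rotvec()
    print("d",d.round(4),"w",w.round(4),"rows",round(max(np.linalg.norm(d)/.0417,np.linalg.norm(w)/.125),1)); return M
E
python3 -c "
from h import *
to((.45,-.25,.33),180)"
```

```text
d [-0.3689  0.3157 -0.0928] w [ 0.0012 -0.0003  0.2647] rows 11.9
```

```bash
python3 drive.py '.088 -.18 .16 -.09 0 0 .13; .088 -.18 .16 -.09 0 0 .13; .088 -.18 .16 -.09 0 0 .13; .088 -.18 .16 -.09 0 0 .13; .088 -.18 .16 -.09 0 0 .13; .088 -.18 .16 -.09 0 0 .13; .088 -.18 .16 -.09 0 0 .13'; python3 -c "
from h import *
to((.45,-.25,.33),180)"
```

```text
clock: 0.73
ee_pos: [0.3111, -0.447, 0.3307]
orientation: [0.002, -0.069, 0.998, -0.001]
wrist_force: [0.9, -0.5, 0.6]
gripper_width: 0.088
grip_force: 0.0
d [-0.1647  0.176   0.0008] w [-0.0028  0.0037  0.1378] rows 5.8
```

```bash
python3 drive.py '.088 -.165 .176 0 0 0 .137; .088 -.165 .176 0 0 0 .137; .088 -.165 .176 0 0 0 .137; .088 -.165 .176 0 0 0 .137; .088 -.165 .176 0 0 0 .137; .088 -.165 .176 0 0 0 .137; .088 -.165 .176 0 0 0 .137; .088 -.165 .176 0 0 0 .137'; python3 -c "
from h import *
snap('wrist','j1')"
python3 drive.py '.088 -.03 .08 0 0 0 0; .088 -.03 .08 0 0 0 0; .088 -.03 .08 0 0 0 0; .088 -.03 .08 0 0 0 0'; python3 -c "
from h import *
snap('wrist','j2')
i=cv2.imread('pics/j1.png');cv2.imwrite('pics/j1b.png',cv2.resize(i,(800,600),interpolation=2))
to((.40,.13,.33),180)"
```

```text
clock: 1.4
ee_pos: [0.4492, -0.2517, 0.3272]
orientation: [-0.0, -0.001, 1.0, 0.0]
wrist_force: [0.2, -0.7, 0.7]
gripper_width: 0.088
grip_force: 0.0
clock: 1.78
ee_pos: [0.4786, -0.1729, 0.3274]
orientation: [-0.0, 0.0, 1.0, 0.0]
wrist_force: [-1.0, 0.5, -0.0]
gripper_width: 0.0879
grip_force: 0.0
d [ 0.0787  0.3037 -0.0025] w [-0.0001 -0.0004 -0.0017] rows 7.5
```

View pics/j1b.png

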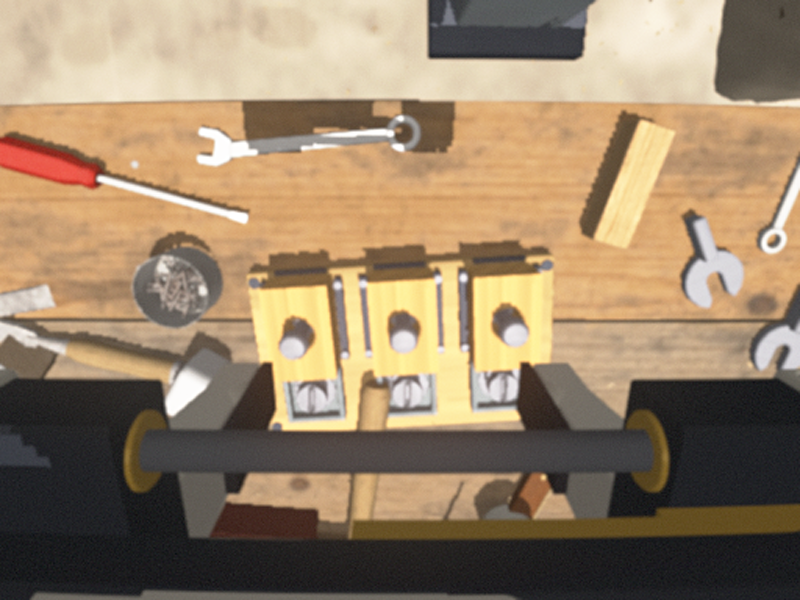

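Wrist view (800x600): stud heads at (295,338), (403,330), (511,326), cams with slots at (313,395), (410,393), (500,387), the nail tin at (178,287), and two washers on the right edge.

```bash
python3 drive.py '.088 .08 .3 0 0 0 0; .088 .08 .3 0 0 0 0; .088 .08 .3 0 0 0 0; .088 .08 .3 0 0 0 0; .088 .08 .3 0 0 0 0; .088 .08 .3 0 0 0 0; .088 .08 .3 0 0 0 0; .088 .08 .3 0 0 0 0; .088 .08 .3 0 0 0 0'; python3 -c "
from h import *
snap('wrist','k1')"
python3 drive.py '.088 -.04 .08 0 0 0 0; .088 -.04 .08 0 0 0 0; .088 -.04 .08 0 0 0 0; .088 -.04 .08 0 0 0 0'; python3 -c "
from h import *
a=snap('wrist','k2');b=cv2.imread('pics/k1.png')
cv2.imwrite('pics/kk.png',np.hstack([b,a])[:,:].copy() if 0 else cv2.resize(np.hstack([b,a]),(800,300),interpolation=3))
cv2.imwrite('pics/k2b.png',cv2.resize(a,(800,600),interpolation=2))
for n in('j1','j2','k1','k2'):
    im,c=load('wrist',n); h=cv2.cvtColor(im,cv2.COLOR_BGR2HSV)
    print(n,c[2][:3,3].round(3))
    m=((h[...,1]<70)&(h[...,2]>70)).astype('uint8'); m=cv2.morphologyEx(m,cv2.MORPH_OPEN,np.ones((3,3)))
    k,l,s,ce=cv2.connectedComponentsWithStats(m)
    for i in range(1,k):
        if 150<s[i,4]<6000 and ce[i][1]<265: print(s[i].tolist(),ce[i].round(1),onz(c,[ce[i]],.01)[0][:2].round(3))
"
```

```text
clock: 2.58
ee_pos: [0.3988, 0.1281, 0.3277]
orientation: [0.0, 0.0, 1.0, 0.0]
wrist_force: [-0.5, -0.7, -1.3]
gripper_width: 0.0878
grip_force: 0.0
clock: 2.97
ee_pos: [0.441, 0.2065, 0.3264]
orientation: [-0.001, 0.002, 1.0, -0.001]
wrist_force: [-0.2, -0.1, 0.3]
gripper_width: 0.0874
grip_force: 0.0
j1 [ 0.366 -0.252  0.474]
[126, 73, 144, 33, 1704] [195.5  90. ] [ 0.363 -0.334]
[485, 103, 27, 60, 539] [499.5 138.2] [0.428 0.122]
[62, 112, 97, 31, 583] [111.6 126.7] [ 0.413 -0.461]
[437, 138, 39, 59, 1282] [453.5 169.4] [0.477 0.059]
[84, 158, 58, 53, 2336] [112.7 183.7] [ 0.501 -0.471]
[293, 173, 8, 52, 263] [296.3 197.7] [ 0.523 -0.184]
[230, 177, 8, 52, 183] [233.4 201.2] [ 0.529 -0.283]
[213, 178, 10, 52, 263] [217.9 202.9] [ 0.532 -0.307]
[0, 182, 45, 46, 1059] [ 18.1 204.2] [ 0.535 -0.632]
[480, 195, 32, 55, 1012] [498.9 222.9] [0.568 0.155]
[316, 198, 22, 24, 358] [326.9 210.1] [ 0.544 -0.134]
[250, 202, 17, 24, 344] [257.8 213.7] [ 0.551 -0.244]
[179, 205, 20, 25, 340] [188.7 218.1] [ 0.558 -0.355]
[105, 222, 61, 54, 2296] [131.1 249.5] [ 0.615 -0.455]
[342, 233, 58, 43, 1
[... 1534 characters left out ...]
7, 48, 302] [ 98.7 224.3] [ 0.519 -0.124]
[244, 213, 48, 56, 1269] [272.4 244.9] [0.556 0.16 ]
[49, 232, 23, 12, 156] [ 61.1 238.5] [ 0.545 -0.193]
[108, 233, 58, 43, 1311] [137.8 255.5] [ 0.576 -0.066]
[495, 235, 17, 15, 161] [504.8 240.7] [0.552 0.555]
k2 [0.358 0.207 0.473]
[135, 143, 50, 60, 1306] [159.5 174.9] [0.477 0.062]
[258, 175, 66, 62, 1687] [294.5 212.2] [0.539 0.271]
[36, 177, 20, 51, 358] [ 46.2 201.4] [ 0.52  -0.127]
[206, 189, 44, 59, 1260] [227.2 222.6] [0.557 0.163]
[0, 207, 17, 19, 181] [  6.3 214.6] [ 0.543 -0.2  ]
[37, 231, 19, 13, 167] [ 47.  237.8] [ 0.585 -0.139]
[108, 231, 58, 45, 1377] [137.5 255.1] [0.616 0.011]
[341, 232, 58, 44, 1310] [368.3 255. ] [0.617 0.398]
```

View pics/k2b.png

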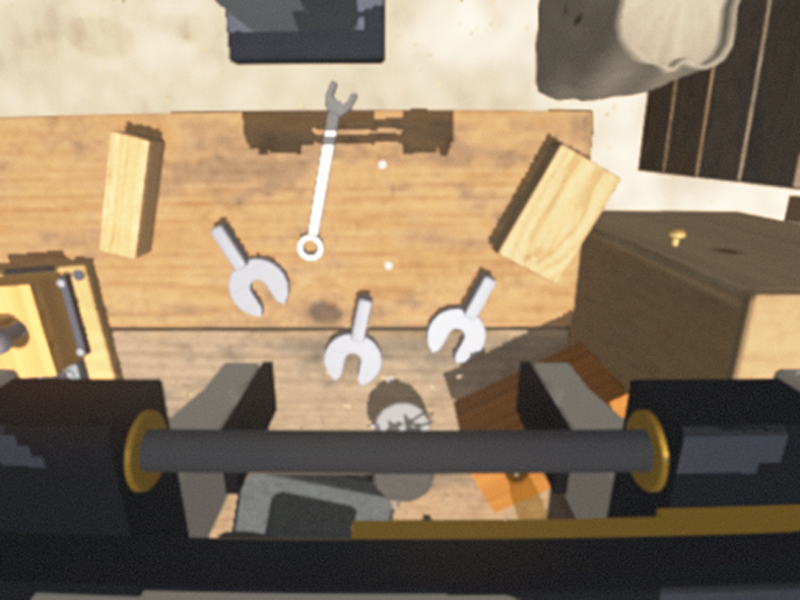

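Wrist view k2: washers at (258,283), (353,340) and (460,325) with handles pointing towards the robot, the jar at (400,425), the rack at the lower right, and wooden blocks at (130,195) and (560,210). Now measuring the washers, heads and rack.

```bash
cat >> h.py <<'E'
def rect(im,c,ctr,z,half=80,s=2):
    "image of the plane z round ctr; s px per mm; row -> +x, col -> +y"
    n=int(2*half*s)+1; g=(np.arange(n)/s-half)/1000
    X,Y=np.meshgrid(g,g,indexing='ij'); P=np.c_[(ctr[0]+X).ravel(),(ctr[1]+Y).ravel(),np.full(n*n,z)]
    uv=proj(c,P).astype('float32').reshape(n,n,2); return cv2.remap(im,uv[...,0],uv[...,1],cv2.INTER_LINEAR)
def washer(im,c,guess,z=0.01,half=70):
    s=2; q=cv2.cvtColor(rect(im,c,guess,z,half,s),cv2.COLOR_BGR2HSV); m=((q[...,1]<70)&(q[...,2]>70)).astype('uint8')
    k,l,st,ce=cv2.connectedComponentsWithStats(cv2.morphologyEx(m,cv2.MORPH_OPEN,np.ones((5,5)))); 
    mid=np.array([half*s,half*s]); b=min([i for i in range(1,k) if st[i,4]>4000],key=lambda i:np.linalg.norm(ce[i]-mid)); m=(l==b).astype('uint8')
    ring=cv2.morphologyEx(m,cv2.MORPH_OPEN,cv2.getStructuringElement(cv2.MORPH_ELLIPSE,(35,35)))
    pts=np.argwhere(ring)[:,::-1].astype('int32'); (u,v),rad=cv2.minEnclosingCircle(pts)
    cc=cv2.circle(np.zeros_like(m),(round(u),round(v)),int(30*s+2),1,-1); hd=m*(1-cc)
    k,l,st,ce=cv2.connectedComponentsWithStats(hd); i=1+np.argmax(st[1:,4]); hx,hy=ce[i]
    W=lambda u,v:np.array([guess[0]+(v/s-half)/1000,guess[1]+(u/s-half)/1000])
    cen=W(u,v); hp=np.array([*W(hx,hy),z]); o=c[2][:3,3]; h20=o+(hp-o)*((z+.009-o[2])/(z-o[2]))
    return cen,rad/s,h20[:2],np.degrees(np.arctan2(*(h20[:2]-cen)[::-1]))%360
E
python3 - <<'E'
from h import *
V={n:load('wrist',n) for n in('j1','j2','k1','k2')}
for nm,g,vs in (('A',(.478,.06),('j1','j2','k1','k2')),('B',(.556,.16),('j2','k1','k2')),('C',(.539,.271),('k1','k2'))):
    for n in vs:
        try: cen,rad,h,a=washer(*V[n],g); print(nm,n,cen.round(4),round(rad,1),h.round(4),round(a,1),round(np.linalg.norm(h-cen),4))
        except Exception as e: print(nm,n,e)
P=lambda a,b,u,v:(lambda q:(q[0].round(4),np.round(q[1],4)))(cross([(ray(V[a][1],[u])[0],ray(V[a][1],[u])[1][0]),(ray(V[b][1],[v])[0],ray(V[b][1],[v])[1][0])]))
print('wA h',P('j1','k2',(453.5,169.4),(159.5,174.9)),'wB',P('k1','k2',(272.4,244.9),(227.2,222.6)))
for k,u,v in(('h1',(326.9,210.1),(269.6,188.7)),('h2',(257.8,213.7),(199.4,193)),('h3',(188.7,218.1),(129.6,198.3))): print(k,P('j1','j2',u,v))
q=cv2.resize(V['j2'][0][140:260,90:300],None,fx=3.8,fy=3.8,interpolation=2)
p=cv2.resize(V['k1'][0][190:310,300:512],(798,456),interpolation=2)
cv2.imwrite('pics/cams.png',q)
t,c=load('top','top0');print([onz(c,np.array([u])*.64,z)[0].round(3) for u,z in(((288,250),.092),((390,373),.03),((217,352),.034),((579,343),.046))])
E
```

```text
A j1 [0.4728 0.0581] 47.7 [0.5073 0.0481] 343.8 0.0359
A j2 [0.4721 0.0578] 48.4 [0.5076 0.0503] 348.0 0.0363
A k1 [0.4732 0.0569] 48.7 [0.4876 0.0914] 67.2 0.0374
A k2 [0.4722 0.0581] 49.0 [0.4884 0.0935] 65.4 0.039
B j2 [0.55   0.1628] 49.9 [0.5673 0.1237] 293.8 0.0428
B k1 [0.5504 0.1637] 49.1 [0.5655 0.1308] 294.6 0.0362
B k2 [0.5644 0.1618] 36.4 [0.5624 0.2051] 92.5 0.0434
C k1 [0.5491 0.3028] 71.0 [0.5249 0.259 ] 241.0 0.0501
C k2 [0.5259 0.273 ] 51.4 [0.5648 0.2955] 30.0 0.045
wA h (array([0.478 , 0.0608, 0.007 ]), array([0.0002, 0.0002])) wB (array([ 0.5662,  0.1614, -0.0104]), array([0.0005, 0.0005]))
h1 (array([ 0.5179, -0.1513,  0.0777]), array([0.0004, 0.0004]))
h2 (array([ 0.5243, -0.2452,  0.0754]), array([0.0002, 0.0002]))
h3 (array([ 0.5313, -0.3405,  0.0757]), array([0.0002, 0.0002]))
[array([0.648, 0.201, 0.092]), array([ 0.398, -0.042,  0.03 ]), array([0.418, 0.347, 0.034]), array([ 0.491, -0.458,  0.046])]
```

View pics/cams.png

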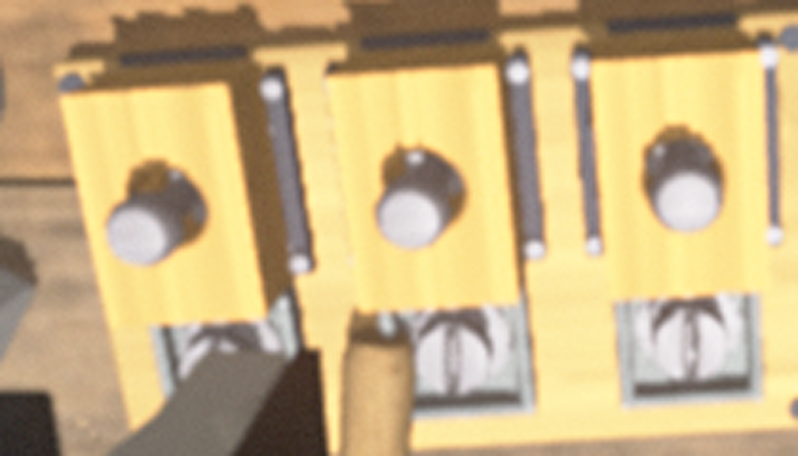

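```bash
python3 - <<'E'
from h import *
V={n:load('wrist',n) for n in('j1','j2','k1','k2')}
im,c=V['k2']; h=cv2.cvtColor(im,cv2.COLOR_BGR2HSV)
for n,(u,v) in {'A':(165,182),'B':(226,223),'C':(294,212)}.items():
    q=im[v-30:v+30,u-30:u+30].max(2); m=h[v-30:v+30,u-30:u+30,1]<70
    print(n,np.percentile(q[m],[5,20,35,50,65,80,95]))
out=np.hstack([rect(V['k2'][0],V['k2'][1],g,.01,60,3)[:, :] for g in((.478,.06),(.556,.16))]); cv2.imwrite('pics/rw.png',cv2.resize(out,(800,400)))
im,c=V['j1'];h=cv2.cvtColor(im,cv2.COLOR_BGR2HSV)
for u,v in((326,209),(257,213),(188,217)): print(h[v-14:v+14,u-1:u+1,2].mean(1).astype(int))
E
```

```text
A [126.  213.2 225.  228.5 230.  231.  234. ]
B [117. 174. 196. 224. 236. 238. 241.]
C [ 97. 108. 179. 200. 237. 246. 247.]
[170 151 133 120 115 112 108 103 106 103 110 115 126 153 193 225 236 240
 238 236 235 235 235 232 226 219 238 252]
[175 139 118 109 110 109 108 110 110 114 116 133 164 203 229 233 236 237
 235 234 235 237 235 233 229 226 236 252]
[170 152 138 126 126 125 120 118 111 113 113 124 147 187 218 228 230 230
 228 229 229 228 227 225 221 218 225 243]
```

View pics/rw.png

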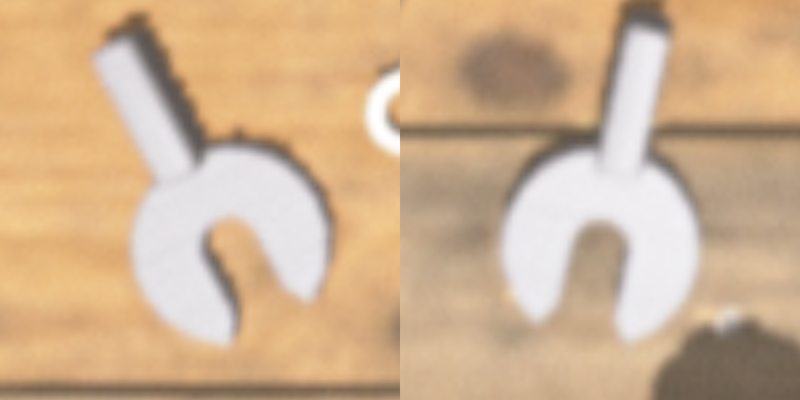

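Rectified crops: washer top faces are bright (V > 200) and their side faces dark, so I'll raise the threshold.

```bash
sed -i "s/m=((q\[...,1\]<70)&(q\[...,2\]>70))/m=((q[...,1]<45)\&(q[...,2]>185))/; s/(35,35)/(31,31)/" h.py
cat >> h.py <<'E'
def heads(im,c,guess):
    out=[]; h=cv2.cvtColor(im,cv2.COLOR_BGR2HSV); m=((h[...,1]<45)&(h[...,2]>185)).astype('uint8'); k,l,s,ce=cv2.connectedComponentsWithStats(m)
    for g in guess:
        uv=proj(c,[g])[0]; i=min([i for i in range(1,k) if 120<s[i,4]<900],key=lambda i:np.linalg.norm(ce[i]-uv)); out.append((ce[i],s[i,4]))
    return out
E
python3 - <<'E'
from h import *
V={n:load('wrist',n) for n in('j1','j2','k1','k2')}
for nm,g,vs in (('A',(.478,.06),('j1','j2','k1','k2')),('B',(.556,.16),('j2','k1','k2')),('C',(.539,.271),('k1','k2'))):
    H=[]
    for n in vs:
        try:
            cen,rad,h,a=washer(*V[n],g); print(nm,n,cen.round(4),round(rad,1),h.round(4),round(a,1),round(np.linalg.norm(h-cen),4))
            o=V[n][1][2][:3,3]; v=np.array([*cen,.01])-o; H.append((o,v/np.linalg.norm(v)))
        except Exception as e: print(nm,n,e)
    if len(H)>1: print(' ring top 3d',cross(H)[0].round(4))
G=[(.515,-.151,.0945),(.521,-.245,.0945),(.527,-.34,.0945)]
a=heads(*V['j1'],G);b=heads(*V['j2'],G)
for (u,s),(v,t) in zip(a,b):
    rr=[(lambda q:(q[0],q[1][0]))(ray(V[n][1],[p])) for n,p in(('j1',u),('j2',v))]
    print(u.round(1),s,v.round(1),t,cross(rr)[0].round(4),onz(V['j1'][1],[u],.0945)[0].round(4),onz(V['j2'][1],[v],.0945)[0].round(4))
E
```

```text
A j1 [0.4922 0.0679] 29.7 [0.4465 0.0436] 208.0 0.0517
A j2 [0.4921 0.068 ] 29.5 [0.447 0.044] 208.0 0.0511
A k1 [0.4911 0.0684] 30.3 [0.447  0.0443] 208.7 0.0502
A k2 [0.4914 0.069 ] 30.0 [0.448  0.0449] 209.0 0.0495
 ring top 3d [0.492  0.0685 0.0089]
B j2 [0.5704 0.1601] 29.7 [0.5223 0.1709] 167.4 0.0493
B k1 [0.57   0.1599] 30.7 [0.5196 0.1717] 166.9 0.0517
B k2 [0.5694 0.1603] 31.0 [0.5196 0.1721] 166.7 0.0512
 ring top 3d [0.5701 0.1601 0.0097]
C k1 [0.5392 0.263 ] 30.3 [0.4975 0.289 ] 148.1 0.0492
C k2 [0.5426 0.2663] 31.3 [0.4977 0.2893] 152.9 0.0504
 ring top 3d [ 0.5514  0.2696 -0.0138]
[329.8 214.4] 171 [270.5 193. ] 191 [ 0.5191 -0.1507  0.0917] [ 0.518  -0.1514  0.0945] [ 0.5181 -0.1508  0.0945]
[257.9 218.5] 172 [197.5 197.6] 181 [ 0.5258 -0.2453  0.0896] [ 0.5237 -0.2454  0.0945] [ 0.5242 -0.2444  0.0945]
[186.6 222.8] 165 [125.5 202.1] 171 [ 0.5314 -0.3401  0.0913] [ 0.53   -0.3394  0.0945] [ 0.5304 -0.3388  0.0945]
```

```bash
python3 -c "
from h import *
to((.4425,.0416,.08),208.5)"
```

```text
d [-0.0032 -0.1634  0.2469] w [-0.0014 -0.0019 -0.5014] rows 7.1
```

```bash
python3 drive.py '.04 -.003 -.163 .247 0 0 -.5; .04 -.003 -.163 .247 0 0 -.5; .04 -.003 -.163 .247 0 0 -.5; .04 -.003 -.163 .247 0 0 -.5; .04 -.003 -.163 .247 0 0 -.5; .04 -.003 -.163 .247 0 0 -.5; .04 -.003 -.163 .247 0 0 -.5; .04 -.003 -.163 .247 0 0 -.5; .04 -.003 -.163 .247 0 0 -.5'; python3 -c "
from h import *
to((.4425,.0416,.0135),208.5)"
```

```text
clock: 3.77
ee_pos: [0.4401, 0.04, 0.0789]
orientation: [-0.002, -0.244, 0.97, -0.001]
wrist_force: [-0.5, 0.5, -0.1]
gripper_width: 0.0408
grip_force: 0.0
d [-0.0032  0.0003  0.0654] w [-0.0002 -0.0048 -0.004 ] rows 1.6
```

```bash
python3 drive.py '.04 -.003 0 .065 0 -.004 -.004; .04 -.003 0 .065 0 -.004 -.004; .04 -.003 0 .065 0 -.004 -.004; .005 -.003 0 .065 0 -.004 -.004; .005 -.003 0 .065 0 -.004 -.004; .005 -.003 0 .065 0 -.004 -.004; .005 -.003 0 .065 0 -.004 -.004;.005 -.003 0 .065 0 -.004 -.004' 40; python3 -c "
from h import *
to((.38,-.1,.16),183.7)"
```

```text
clock: 4.43
ee_pos: [0.4456, 0.0456, 0.017]
orientation: [0.003, -0.249, 0.969, 0.001]
wrist_force: [-2.6, -0.4, 11.6]
gripper_width: 0.0138
grip_force: 39.8
d [ 0.1266 -0.0961 -0.1438] w [0.0013 0.0068 0.4378] rows 5.1
```

```bash
python3 drive.py '.005 0 0 -.08 0 0 0; .005 0 0 -.12 0 0 0; .005 .09 -.07 -.144 0 0 .43; .005 .12 -.09 -.144 0 0.007 .438; .005 .12 -.09 -.144 0 0.007 .438; .005 .12 -.09 -.144 0 0.007 .438; .005 .12 -.09 -.144 0 0.007 .438; .005 .12 -.09 -.144 0 0.007 .438'; python3 -c "
from h import *
print(r.get_obs()['wrist_force'])
to((.407,-.158,.15),183.7)"
```

```text
clock: 5.1
ee_pos: [0.3817, -0.0929, 0.1603]
orientation: [-0.0, -0.03, 1.0, 0.0]
wrist_force: [-0.1, 0.1, -1.8]
gripper_width: 0.0134
grip_force: 39.7
[-0.08041801  0.09799663 -1.82139594]
d [-0.0213 -0.0665  0.0102] w [ 0.001  -0.0002 -0.0037] rows 1.7
```

```bash
python3 drive.py '.005 -.021 -.066 .05 0 0 -.004; .005 -.021 -.066 .05 0 0 -.004; .005 -.021 -.066 .05 0 0 -.004; .005 -.021 -.066 .05 0 0 -.004; .005 -.021 -.066 .05 0 0 -.004'; python3 -c "
from h import *
im=snap('wrist','g1');cv2.imwrite('pics/g1b.png',cv2.resize(im,(800,600),interpolation=2)); T=tool(); print(T[:3,3])
c=cam('wrist',T); print(washer(im,c,T[:2,3]+[.051,.003],T[2,3]-.017+.01,60))
t=snap('top','t1')"
```

```text
clock: 5.52
ee_pos: [0.4071, -0.156, 0.1086]
orientation: [-0.002, -0.034, 0.999, 0.0]
wrist_force: [-0.8, -0.2, -1.6]
gripper_width: 0.0133
grip_force: 39.7
[ 0.40739146 -0.15562693  0.10920248]Traceback (most recent call last):
  File "<string>", line 4, in <module>
    c=cam('wrist',T); print(washer(im,c,T[:2,3]+[.051,.003],T[2,3]-.017+.01,60))
                            ~~~~~~^^^^^^^^^^^^^^^^^^^^^^^^^^^^^^^^^^^^^^^^^^^^^
  File "h.py", line 41, in washer
    mid=np.array([half*s,half*s]); b=min([i for i in range(1,k) if st[i,4]>4000],key=lambda i:np.linalg.norm(ce[i]-mid)); m=(l==b).astype('uint8')
                                     ~~~^^^^^^^^^^^^^^^^^^^^^^^^^^^^^^^^^^^^^^^^^^^^^^^^^^^^^^^^^^^^^^^^^^^^^^^^^^^^^^^^
ValueError: min() iterable argument is empty
```

View pics/g1b.png

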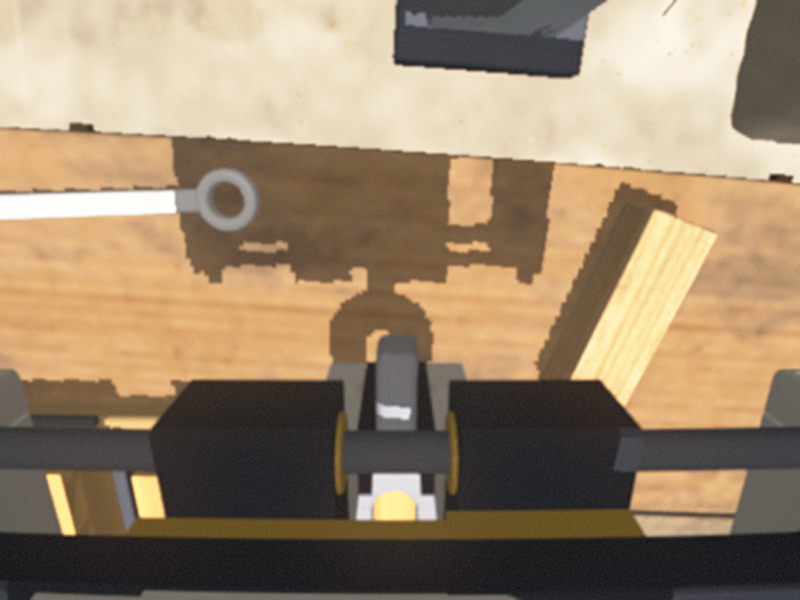

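Wrist view: the handle is gripped with its end at (397,345), and the ring's gap shows at (393,490). Lower and align before the slide.

```bash
python3 -c "
from h import *
to((.407,-.1583,.083),183.7)"; python3 drive.py '.005 0 -.003 .026 0 0 0; .005 0 -.003 .026 0 0 0; .005 0 -.003 .026 0 0 0; .005 0 -.003 .026 0 0 0'; python3 -c "
from h import *
to((.4667,-.1545,.083),183.7)"
```

```text
d [ 0.0005 -0.0026  0.0262] w [ 0.0002 -0.0033  0.004 ] rows 0.6
clock: 5.9
ee_pos: [0.4078, -0.1587, 0.0842]
orientation: [-0.001, -0.035, 0.999, -0.0]
wrist_force: [0.4, -0.2, -1.1]
gripper_width: 0.0132
grip_force: 39.7
d [-0.059   0.0001  0.001 ] w [-0.     -0.0021  0.0048] rows 1.4
```

```bash
python3 drive.py '.005 -.015 0 .001 0 0 .004; .005 -.03 0 .001 0 0 .004; .005 -.045 0 .001 0 0 .004; .005 -.045 0 .001 0 0 .004'; python3 drive.py '.005 -.005 0 0 0 0 0; .005 -.01 0 0 0 0 0; .005 -.013 0 0 0 0 0; .005 -.013 0 0 0 0 0';python3 -c "
from h import *
to((.4667,-.1545,.083),183.7)"
```

```text
clock: 6.23
ee_pos: [0.456, -0.1557, 0.0837]
orientation: [0.0, -0.033, 0.999, -0.0]
wrist_force: [-0.1, 0.1, -0.8]
gripper_width: 0.0135
grip_force: 39.7
clock: 6.57
ee_pos: [0.4659, -0.1553, 0.0822]
orientation: [-0.001, -0.032, 0.999, 0.0]
wrist_force: [-0.5, -0.2, -3.1]
gripper_width: 0.0137
grip_force: 39.7
d [-0.0009  0.0008 -0.0008] w [ 0.0001 -0.0023 -0.0005] rows 0.0
```

```bash
python3 drive.py '.005 -.001 0 0 0 0 0; .005 -.0015 0 0 0 0 0; .005 -.002 0 0 0 0 0; .005 -.002 0 0 0 0 0'; python3 drive.py '.005 -.001 0 0 0 0 0; .005 -.0015 0 0 0 0 0; .005 -.002 0 0 0 0 0; .005 -.002 0 0 0 0 0' | grep -E "ee|wrist"; python3 drive.py '.005 -.001 0 0 0 0 0; .005 -.0015 0 0 0 0 0; .005 -.002 0 0 0 0 0; .005 -.002 0 0 0 0 0'| grep -E "ee|wrist"
```

```text
clock: 6.9
ee_pos: [0.4668, -0.1553, 0.0817]
orientation: [-0.002, -0.032, 0.999, 0.0]
wrist_force: [-1.4, 0.2, -1.4]
gripper_width: 0.0139
grip_force: 39.7
ee_pos: [0.4686, -0.1551, 0.0816]
wrist_force: [-3.5, 1.9, -2.1]
ee_pos: [0.4697, -0.1551, 0.0814]
wrist_force: [-6.6, 2.2, 1.6]
```

```bash
python3 drive.py '.005 .002 0 0 0 0 0; .005 .003 0 .001 0 0 0; .005 .003 0 .002 0 0 0; .005 .003 0 .002 0 0 0'| grep -E "ee|wrist"; python3 drive.py '.036 0 0 0 0 0 0; .036 0 0 0 0 0 0; .036 0 0 0 0 0 0; .036 0 0 0 0 0 0'| grep -E "ee|wrist|wid"; python3 drive.py '.036 0 0 -.03 0 0 0; .036 0 0 -.06 0 0 0; .036 0 0 -.14 0 0 0; .036 0.02 0 -.2 0 0 0; .036 0.02 0 -.2 0 0 0; .036 0.02 0 -.2 0 0 0; .036 0.02 0 -.2 0 0 0'| grep -E "ee|wrist|wid"; python3 -c "
from h import *
im=snap('wrist','j3')
to((.441,.16,.30),180)"
```

```text
ee_pos: [0.4687, -0.1552, 0.0801]
wrist_force: [-3.7, 3.4, 3.2]
ee_pos: [0.4687, -0.1554, 0.08]
wrist_force: [0.6, -1.1, 0.1]
gripper_width: 0.0336
ee_pos: [0.4506, -0.157, 0.2853]
wrist_force: [0.7, 0.0, 0.2]
gripper_width: 0.0357
d [-0.0114  0.3166 -0.0174] w [-0.      0.0028  0.0638] rows 7.6
```

```bash
python3 drive.py '.04 0 .32 -.02 0 0 .06; .04 0 .32 -.02 0 0 .06; .04 0 .32 -.02 0 0 .06; .04 0 .32 -.02 0 0 .06; .04 0 .32 -.02 0 0 .06; .04 0 .32 -.02 0 0 .06; .04 0 .32 -.02 0 0 .06; .04 0 .32 -.02 0 0 .06; .04 0 .32 -.02 0 0 .06'|grep ee; python3 -c "
from h import *
im=snap('wrist','k3');T=tool();c=cam('wrist',T)
for g in((.57,.16),(.542,.266)):
    cen,rad,h,a=washer(im,c,g); print(cen.round(4),rad,h.round(4),a)
j,cj=load('wrist','j3')
cv2.imwrite('pics/j3b.png',np.hstack([rect(j,cj,(.50,-.2),.073,100,2),rect(im,c,(.57,.25),.01,100,2)])[:,:800])
to((.515,.173,.08),167)
"
```

```text
ee_pos: [0.4283, 0.1671, 0.2988]
[0.5689 0.1579] 30.789052963256836 [0.5188 0.1697] 166.78273017836852
[0.5421 0.265 ] 30.040430068969727 [0.4969 0.2867] 154.32668237684436
d [-0.088   0.0075  0.2181] w [-0.0018 -0.0047  0.2343] rows 5.6
```

View pics/j3b.png

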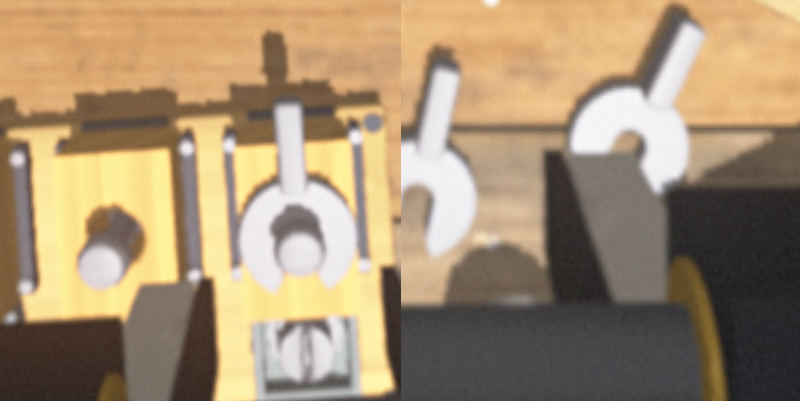

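Left: the washer sits home round stud 1. Right: washers B and C are where they were. Grasp B.

```bash
python3 drive.py '.04 -.093 .006 .15 0 0 .234; .04 -.093 .006 .18 0 0 .234; .04 -.093 .006 .218 0 0 .234; .04 -.093 .006 .218 0 0 .234; .04 -.093 .006 .218 0 0 .234; .04 -.093 .006 .218 0 0 .234; .04 -.093 .006 .218 0 0 .234; .04 -.093 .006 .218 0 0 .234'|grep ee; python3 -c "
from h import *
to((.520,.1716,.016),166.9)
"
```

```text
ee_pos: [0.5198, 0.1672, 0.0794]
d [0.0004 0.0046 0.0634] w [-0.0053 -0.0067 -0.0031] rows 1.5
```

```bash
python3 drive.py '.04 0 .0045 .063 -.005 -.007 -.003; .04 0 .0045 .063 -.005 -.007 -.003; .04 0 .0045 .063 -.005 -.007 -.003; .005 0 .0045 .063 -.005 -.007 -.003; .005 0 .0045 .063 -.005 -.007 -.003; .005 0 .0045 .063 -.005 -.007 -.003; .005 0 .0045 .063 -.005 -.007 -.003; .005 0 .0045 .063 -.005 -.007 -.003'; python3 -c "
from h import *
to((.413,-.2525,.15),183.7)
"
```

```text
clock: 11.0
ee_pos: [0.5222, 0.1738, 0.0203]
orientation: [0.003, 0.113, 0.994, 0.003]
wrist_force: [-2.8, -1.4, 11.4]
gripper_width: 0.013
grip_force: 39.8
d [ 0.0098 -0.4392 -0.1323] w [ 0.0049  0.0063 -0.2916] rows 11.0
```

```bash
python3 drive.py '.005 0 0 -.06 0 0 0; .005 0 0 -.1 0 0 0; .005 .01 -.1 -.14 0 0 -.1; .005 .01 -.25 -.14 0 0 -.29; .005 .01 -.3 -.14 0 0 -.29; .005 .01 -.439 -.14 0 0 -.29; .005 .01 -.439 -.14 0 0.006 -.29; .005 .01 -.439 -.14 0 0.006 -.29; .005 .01 -.439 -.14 0 0.006 -.29; .005 .01 -.439 -.14 0 0.006 -.29'|grep -E 'ee|wri'; python3 -c "
from h import *
to((.4147,-.252,.115),183.7)
"
```

```text
ee_pos: [0.4383, -0.1444, 0.1498]
wrist_force: [2.1, -0.0, -1.3]
d [ 0.0303 -0.106   0.0343] w [ 0.004   0.0005 -0.0012] rows 2.8
```

```bash
python3 drive.py '.005 .03 -.106 0 0 0 0; .005 .03 -.106 0 0 0 0; .005 .03 -.106 0 0 0 0; .005 .03 -.106 .034 0 0 0; .005 .03 -.106 .034 0 0 0; .005 .03 -.106 .063 0 0 0; .005 .03 -.106 .063 0 0 0; .005 .03 -.106 .063 0 0 0'|grep -E 'ee|wri'; python3 -c "
from h import *
to((.4746,-.2482,.0863),183.7)
"
```

```text
ee_pos: [0.4154, -0.2497, 0.0858]
wrist_force: [0.3, 0.4, -2.0]
d [-0.0591 -0.0022 -0.0007] w [ 0.0042 -0.0032 -0.0009] rows 1.4
```

```bash
python3 drive.py '.005 0 -.002 -.001 0 0 0; .005 -.02 -.002 -.001 0 0 0; .005 -.04 -.002 -.001 0 0 0; .005 -.055 -.002 -.001 0 0 0; .005 -.058 -.002 -.001 0 0 0; .005 -.058 -.002 -.001 0 0 0'|grep -E 'ee|wri'; python3 drive.py '.005 -.001 0 0 0 0 0; .005 -.0015 0 0 0 0 0; .005 -.002 0 0 0 0 0; .005 -.002 0 0 0 0 0' | grep -E "ee|wrist"; python3 drive.py '.005 -.001 0 0 0 0 0; .005 -.0015 0 0 0 0 0; .005 -.002 0 0 0 0 0; .005 -.002 0 0 0 0 0'| grep -E "ee|wrist"
```

```text
ee_pos: [0.4749, -0.2482, 0.0875]
wrist_force: [0.0, 0.0, -1.7]
ee_pos: [0.4756, -0.2485, 0.0867]
wrist_force: [0.1, 0.7, -1.1]
ee_pos: [0.477, -0.2483, 0.0861]
wrist_force: [-3.7, -0.2, 0.9]
```

```bash
python3 drive.py '.005 .002 0 0 0 0 0; .005 .003 0 .001 0 0 0; .005 .003 0 .003 0 0 0; .005 .003 0 .003 0 0 0'| grep -E "ee|wrist"; python3 drive.py '.036 0 0 0 0 0 0; .036 0 0 0 0 0 0; .036 0 0 0 0 0 0; .036 0 0 0 0 0 0'| grep -E "ee|wrist|wid"; python3 drive.py '.036 0 0 -.03 0 0 0; .036 0 0 -.06 0 0 0; .036 0 0 -.14 0 0 0; .036 0.02 0 -.2 0 0 0; .036 0.02 0 -.2 0 0 0; .036 0.02 0 -.2 0 0 0; .036 0.02 0 -.2 0 0 0'| grep -E "ee|wrist|wid"; python3 -c "
from h import *
im=snap('wrist','j4');T=tool();c=cam('wrist',T)
for g in((.518,-.151),(.524,-.245)): print([np.round(q,4) for q in washer(im,c,g,.073)])
to((.42,.20,.30),180)"
```

```text
ee_pos: [0.4753, -0.2486, 0.0835]
wrist_force: [-0.8, 0.2, 0.9]
ee_pos: [0.475, -0.2485, 0.0834]
wrist_force: [-0.5, 0.9, 1.0]
gripper_width: 0.033
ee_pos: [0.4566, -0.2514, 0.2891]
wrist_force: [-0.2, -0.5, 0.2]
gripper_width: 0.0363
[array([ 0.5205, -0.1528]), np.float64(28.4001), array([ 0.4704, -0.1535]), np.float64(180.9081)]
[array([ 0.5213, -0.2453]), np.float64(29.8333), array([ 0.4713, -0.2475]), np.float64(182.5749)]
d [ 0.0075  0.4522 -0.0127] w [0.0027 0.0044 0.0627] rows 10.8
```

Both fit. Now washer C.

```bash
python3 drive.py '.04 .007 .42 -.013 0 0 .06; .04 .007 .42 -.013 0 0 .06; .04 .007 .42 -.013 0 0 .06; .04 .007 .42 -.013 0 0 .06; .04 .007 .42 -.013 0 0 .06; .04 .007 .42 -.013 0 0 .06; .04 .007 .42 -.013 0 0 .06; .04 .007 .42 -.013 0 0 .06; .04 .007 .42 -.013 0 0 .06; .04 .007 .42 -.013 0 0 .06'|grep ee; python3 drive.py '.04 0 .06 0 0 0 0; .04 0 .06 0 0 0 0; .04 0 .06 0 0 0 0'|grep ee; python3 -c "
from h import *
im=snap('wrist','k4');T=tool();c=cam('wrist',T)
cen,rad,h,a=washer(im,c,(.542,.266)); print(cen.round(4),rad,h.round(4),a)
u=np.radians(a); p=cen+.05*np.array([np.cos(u),np.sin(u)]); print(p)
to((*p,.08),a)
cv2.imwrite('pics/k4b.png',cv2.resize(im,(800,600),interpolation=2))
"
```

```text
ee_pos: [0.4209, 0.1664, 0.297]
ee_pos: [0.4214, 0.228, 0.2963]
[0.5375 0.261 ] 30.700212478637695 [0.4965 0.2879] 146.72922923321605
[0.49569563 0.28842982]
d [-0.0755  0.0614  0.2162] w [ 5.000e-04 -3.800e-03  5.864e-01] rows 5.7
```

View pics/k4b.png

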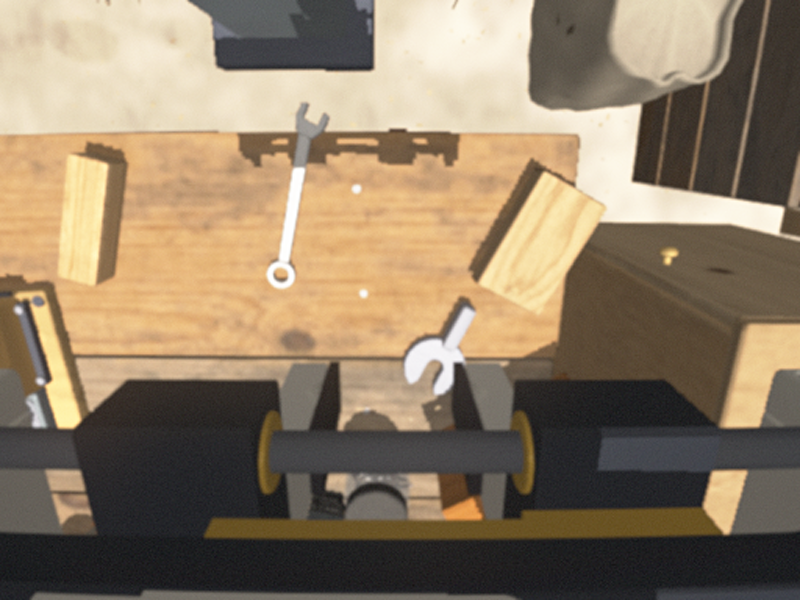

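```bash
python3 -c "
from h import *
t=snap('top','t4');c=cam('top')
q=rect(t,c,(.6,.33),.115,110,3); cv2.imwrite('pics/rk.png',q[:600])
s=snap('side','s4')
cv2.imwrite('pics/rks.png',cv2.resize(s[200:330,90:230],None,fx=4.5,fy=4.5,interpolation=2))
"
```

```text
(no output)
```

View pics/rk.png

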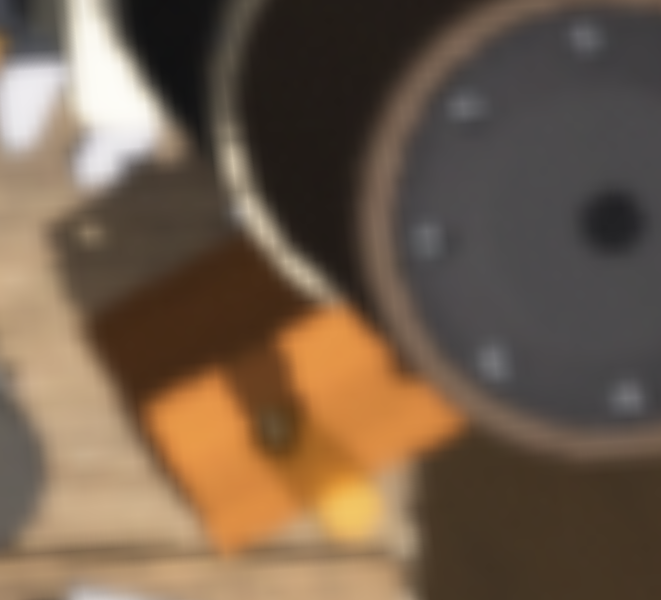

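View pics/rks.png

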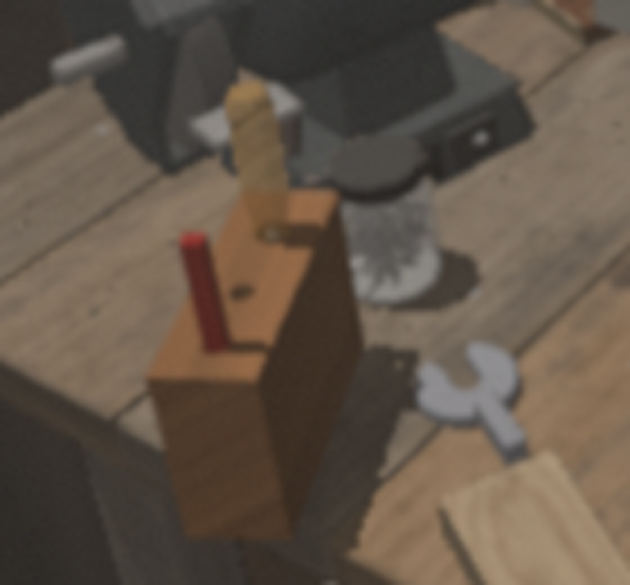

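Rack top (rectified at z = 0.115): front-right corner (145,405), back-right corner (225,553), hole at (277,425), i.e. (0.632, 0.312). The side view shows the jar and sanding block clear of washer C. To clear the rack I'll grip C nearer the handle's end with a small tilt back.

```bash
python3 - <<'E'
s=open('h.py').read().replace("def to(p,ang,down=True,T=None):","def to(p,ang,tilt=0,T=None):").replace("M=np.c_[x,np.cross(z,x),z]\n","M=np.c_[x,np.cross(z,x),z]@R.from_rotvec([0,tilt,0]).as_matrix()\n")
open('h.py','w').write(s)
E
python3 -c "
from h import *
to((.4923,.2907,.10),153.5,-.15)"
```

```text
d [-0.0716  0.0657  0.1969] w [ 0.0364 -0.1505  0.465 ] rows 5.3
```

```bash
python3 drive.py '.036 -.07 .066 .1 .036 -.15 .465; .036 -.07 .066 .1 .036 -.15 .465; .036 -.07 .066 .1 .036 -.15 .465; .036 -.07 .066 .15 .036 -.15 .465; .036 -.0715 .0657 .197 .036 -.15 .465; .036 -.0715 .0657 .197 .036 -.15 .465; .036 -.0715 .0657 .197 .036 -.15 .465; .036 -.0715 .0657 .197 .036 -.15 .465'|grep ee; python3 -c "
from h import *
to((.4923,.2907,.018),153.5,-.15)"
```

```text
ee_pos: [0.5066, 0.2803, 0.1046]
d [0.0266 0.0033 0.0842] w [ 0.0037 -0.0419  0.0214] rows 2.1
```

```bash
python3 drive.py '.036 0 0 0 0 0 0; .036 0 0 0 0 0 0'|grep ee; python3 -c "
from h import *
print(r.get_obs()['joint_positions'])
to((.4923,.2907,.1),153.5,-.15)"
```

```text
ee_pos: [0.5078, 0.2828, 0.108]
[ 0.91177653  0.28758126 -0.48505037  0.15152452 -0.77181143 -3.02984272]
d [0.0181 0.0005 0.0061] w [ 0.0112 -0.0402  0.0217] rows 0.5
```

```bash
python3 -c "
from h import *
to((.45,.25,.26),152,0)"; python3 drive.py '.036 .03 .03 -.06 0 .1 -.1; .036 .05 .04 -.15 0 .11 -.2; .036 .05 .04 -.15 0 .11 -.3; .036 .05 .04 -.15 0 .11 -.45; .036 .05 .04 -.15 0 .11 -.55; .036 .05 .04 -.15 0 .11 -.7; .036 .05 .04 -.15 0 .11 -.8; .036 .05 .04 -.15 0 .11 -.9; .036 .05 .04 -.15 0 .11 -1; .036 .05 .04 -.15 0 .11 -1.1'|grep -E 'ee|ori'; python3 -c "
from h import *
print(r.get_obs()['joint_positions'])
to((.44,.26,.26),333.5,0)"
```

```text
d [ 0.0213 -0.053  -0.1557] w [0.011  0.1097 0.0487] rows 4.0
ee_pos: [0.4638, 0.3461, 0.252]
orientation: [-0.009, -0.326, 0.945, -0.024]
[ 0.99641249  0.21166265 -0.17152042  0.02783013 -1.230784   -1.91312747]
d [ 0.072  -0.0534 -0.0036] w [ 0.0076 -0.0596 -2.0147] rows 16.1
```

```bash
python3 drive.py '.036 .03 -.02 0 0 0 -.12; .036 .07 -.05 0 0 0 -.25; .036 .07 -.05 0 0 0 -.37; .036 .07 -.05 0 0 0 -.5; .036 .07 -.05 0 0 0 -.62; .036 .07 -.05 0 0 0 -.75; .036 .07 -.05 0 0 0 -.87; .036 .07 -.05 0 0 0 -1; .036 .07 -.05 0 0 0 -1.1; .036 .07 -.05 0 0 0 -1.2'|grep -E 'ee|ori'; python3 -c "
from h import *
print(r.get_obs()['joint_positions'])
to((.4923,.2907,.26),333.5,.15)"
```

```text
ee_pos: [0.4391, 0.2637, 0.2563]
orientation: [0.021, 0.803, -0.596, 0.015]
[ 0.94651967  0.09399406 -0.30529042  0.03032634 -1.21313596 -0.66425408]
d [-0.0102 -0.0587 -0.0051] w [ 0.0952  0.1029 -0.8101] rows 6.6
```

```bash
python3 drive.py '.036 -.01 -.058 -.005 .095 .103 -.81; .036 -.01 -.058 -.005 .095 .103 -.81; .036 -.01 -.058 -.005 .095 .103 -.81; .036 -.01 -.058 -.005 .095 .103 -.81; .036 -.01 -.058 -.005 .095 .103 -.81; .036 -.01 -.058 -.005 .095 .103 -.81; .036 -.01 -.058 -.005 .095 .103 -.81; .036 -.01 -.058 -.005 .095 .103 -.81'|grep -E 'ee|ori'; python3 -c "
from h import *
to((.4923,.2907,.018),333.5,.15)
im=snap('wrist','f1'); t=snap('top','t5')
cv2.imwrite('pics/t5b.png',cv2.resize(t[100:280,80:360],(800,514),interpolation=2))"
```

```text
ee_pos: [0.4915, 0.2899, 0.2597]
orientation: [0.018, 0.97, -0.229, 0.073]
d [-0.0359 -0.0012  0.239 ] w [ 0.0008 -0.0005 -0.0018] rows 5.8
```

View pics/t5b.png

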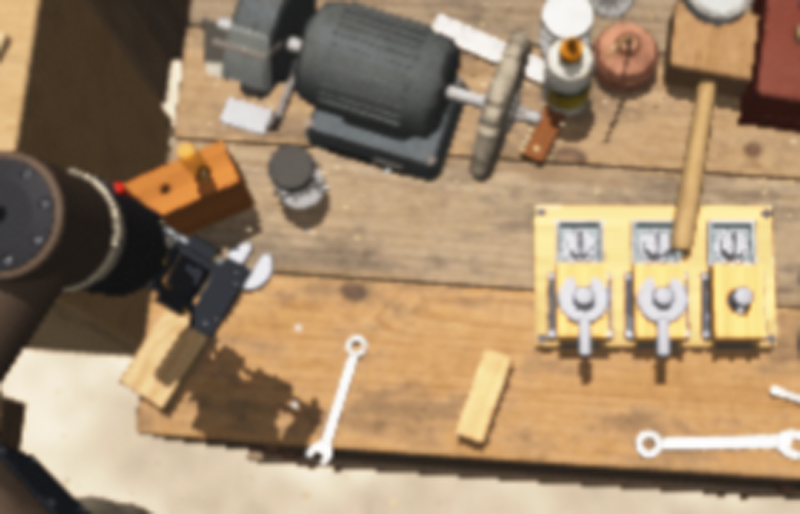

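Top view: the gripper (205,285) hangs over washer C's handle with the ring at (258,270). Washers 1 and 2 sit on their blanks, and the rack, jar and blocks are untouched.

```bash
python3 drive.py '.036 -.006 0 .04 0 0 0; .036 -.012 0 .08 0 0 0; .036 -.018 0 .12 0 0 0; .036 -.024 0 .16 0 0 0; .036 -.03 0 .2 0 0 0; .036 -.0345 0 .23 0 0 0; .036 -.036 -.001 .239 0 0 0; .036 -.036 -.001 .239 0 0 0'|grep -E 'ee|ori|wri'; python3 -c "
from h import *
to((.4923,.2907,.018),333.5,.15)"
```

```text
ee_pos: [0.4913, 0.2885, 0.0141]
orientation: [0.022, 0.97, -0.232, 0.072]
wrist_force: [-0.0, 0.6, 0.4]
d [ 0.0004 -0.0024 -0.0039] w [ 0.0098  0.0006 -0.0068] rows 0.1
```

```bash
python3 drive.py '.036 0 -.002 -.005 .01 0 -.007; .005 0 -.002 -.005 .01 0 -.007; .005 0 -.002 -.005 .01 0 -.007; .005 0 -.002 -.005 .01 0 -.007; .005 0 -.002 -.005 .01 0 -.007; .005 0 -.002 -.005 .01 0 -.007; .005 0 -.002 -.005 .01 0 -.007' 40;python3 -c "
from h import *
to((.4923,.2907,.018),333.5,.15); to((.44,.2,.18),3.7,.15)"
```

```text
clock: 20.72
ee_pos: [0.4923, 0.2924, 0.0213]
orientation: [0.014, 0.971, -0.227, 0.074]
wrist_force: [-2.2, 0.2, 6.2]
gripper_width: 0.0134
grip_force: 40.0
d [0.0002 0.0016 0.0034] w [-0.0062  0.0001  0.0019] rows 0.1
d [ 0.0179  0.1051 -0.1584] w [ 0.0727 -0.0014 -0.5192] rows 4.6
```

```bash
python3 drive.py '.005 .006 0 -.04 0 0 0; .005 .012 0 -.08 0 0 0; .005 .018 0 -.12 0 0 0; .005 .018 .1 -.158 .04 0 -.25; .005 .018 .105 -.158 .0727 0 -.52; .005 .018 .105 -.158 .0727 0 -.52; .005 .018 .105 -.158 .0727 0 -.52; .005 .018 .105 -.158 .0727 0 -.52; .005 .018 .105 -.158 .0727 0 -.52; .005 .018 .105 -.158 .0727 0 -.52'|grep -E 'ee|ori|wri';python3 -c "
from h import *
to((.43,-.13,.18),3.7,.15);print(r.get_obs()['joint_positions'])"
```

```text
ee_pos: [0.4398, 0.1995, 0.1789]
orientation: [-0.002, 0.997, 0.032, 0.075]
wrist_force: [0.3, -0.6, -1.5]
d [-0.0301  0.3282 -0.0053] w [ 0.0012 -0.0002 -0.0013] rows 7.9
[ 0.92560314  0.0040546  -0.65045199  0.15616612 -0.82499433  0.60756773]
```

```bash
python3 drive.py '.005 -.03 .328 -.005 0 0 0; .005 -.03 .328 -.005 0 0 0; .005 -.03 .328 -.005 0 0 0; .005 -.03 .328 -.005 0 0 0; .005 -.03 .328 -.005 0 0 0; .005 -.03 .328 -.005 0 0 0; .005 -.03 .328 -.005 0 0 0; .005 -.03 .328 -.005 0 0 0; .005 -.03 .328 -.005 0 0 0'|grep -E 'ee|ori|wri';python3 -c "
from h import *
to((.4134,-.347,.18),3.7,.15)"
```

```text
ee_pos: [0.4298, -0.1349, 0.1791]
orientation: [-0.001, 0.997, 0.029, 0.074]
wrist_force: [0.1, 0.4, -1.5]
d [-0.0281  0.2108 -0.0047] w [ 0.0028  0.0021 -0.0072] rows 5.1
```

```bash
python3 drive.py '.005 -.028 .211 -.005 0.003 .002 -.007; .005 -.028 .211 -.005 0.003 .002 -.007; .005 -.028 .211 -.005 0.003 .002 -.007; .005 -.028 .211 -.005 0.003 .002 -.007; .005 -.028 .211 -.005 0.003 .002 -.007; .005 -.028 .211 -.005 0.003 .002 -.007; .005 -.034 .211 .04 0.003 .002 -.007; .005 -.04 .211 .075 0.003 .002 -.007; .005 -.04 .211 .075 0.003 .002 -.007; .005 -.04 .211 .075 0.003 .002 -.007'|grep -E 'ee|ori|wri';python3 -c "
from h import *
to((.4134,-.347,.0873),3.7,.15);print(tool()[:3,:3].T@np.array([.998,.064,0]))"
```

```text
ee_pos: [0.415, -0.3414, 0.0979]
orientation: [-0.004, 0.997, 0.036, 0.073]
wrist_force: [-0.0, -0.2, -0.3]
d [-0.0035  0.0055  0.0101] w [-0.0046  0.0039  0.0065] rows 0.3
[0.98937134 0.00765414 0.14555333]
```

```bash
python3 drive.py '.005 -.0035 .0055 .01 -.004 .004 .006; .005 -.0035 .0055 .01 -.004 .004 .006; .005 -.0035 .0055 .01 -.004 .004 .006; .005 -.0035 .0055 .01 -.004 .004 .006'|grep -E 'ee|ori|wri';python3 -c "
from h import *
to((.4733,-.3431,.0873),3.7,.15);im=snap('wrist','f2');print(r.get_obs()['gripper_width'])
cv2.imwrite('pics/f2b.png',im)"
```

```text
ee_pos: [0.4161, -0.3478, 0.0914]
orientation: [-0.001, 0.996, 0.033, 0.079]
wrist_force: [0.2, 0.5, -1.5]
d [ 0.056  -0.0009  0.0131] w [ 0.0033 -0.0083  0.0026] rows 1.4
0.013435918844232668
```

View pics/f2b.png

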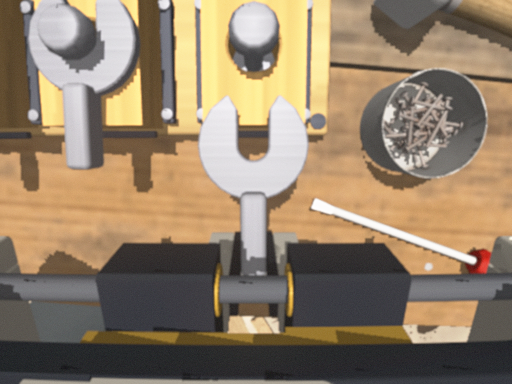

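Wrist view: the gap (centre 253,150) lines up with stud 3 (254,30), and the washer is square. Slide in.

```bash
python3 drive.py '.005 0 0 .005 .003 -.008 .003; .005 .015 -.0005 .006 .003 -.008 .003; .005 .03 -.001 .009 .003 -.008 .003; .005 .045 -.001 .0115 .003 -.008 .003; .005 .056 -.001 .0131 .003 -.008 .003; .005 .056 -.001 .0131 .003 -.008 .003'|grep -E 'ee|wri'; python3 drive.py '.005 .001 0 0 0 0 0; .005 .0015 0 0 0 0 0; .005 .002 0 .0003 0 0 0; .005 .002 0 .0003 0 0 0' | grep -E "ee|wrist"; python3 drive.py '.005 .001 0 0 0 0 0; .005 .0015 0 0 0 0 0; .005 .002 0 .0003 0 0 0; .005 .002 0 .0003 0 0 0'| grep -E "ee|wrist"
```

```text
ee_pos: [0.4744, -0.3427, 0.0849]
wrist_force: [-0.8, -1.1, -2.9]
ee_pos: [0.4737, -0.3427, 0.0852]
wrist_force: [0.5, -1.2, -1.6]
ee_pos: [0.4754, -0.3426, 0.0851]
wrist_force: [-3.5, -2.3, -0.2]
```

```bash
python3 drive.py '.005 -.002 0 0 0 0 0; .005 -.003 0 .0005 0 0 0; .005 -.003 0 .001 0 0 0; .036 -.003 0 .001 0 0 0; .036 -.003 0 .001 0 0 0; .036 -.003 0 .001 0 0 0; .036 -.003 0 .001 0 0 0'| grep -E "ee|wrist|wid"; python3 drive.py '.036 .006 0 -.04 0 0 0; .036 .012 0 -.08 0 0 0; .036 .018 0 -.12 0 0 0; .036 .024 0 -.16 0 0 0; .036 .024 0 -.16 0 -.15 0; .036 .024 0 -.16 0 -.15 0; .036 .024 0 -.16 0 -.15 0'| grep -E "ee|wrist|wid"; python3 -c "
from h import *
im=snap('wrist','j5');T=tool();c=cam('wrist',T)
for g in((.524,-.245),(.53,-.34)): print([np.round(q,4) for q in washer(im,c,g,.073)])
cv2.imwrite('pics/j5b.png',cv2.resize(im,(800,600),interpolation=2))
to((.5,-.1,.33),180); print(r.get_obs()['joint_positions'])"
```

```text
ee_pos: [0.4736, -0.3428, 0.0838]
wrist_force: [-0.4, -0.0, -0.6]
gripper_width: 0.0332
ee_pos: [0.4746, -0.3426, 0.2455]
wrist_force: [0.4, -0.0, -1.5]
gripper_width: 0.0359
[array([ 0.5257, -0.246 ]), np.float64(28.9314), array([ 0.4769, -0.2478]), np.float64(182.1692)]
[array([ 0.5298, -0.3215]), np.float64(20.2747), array([ 0.5312, -0.3561]), np.float64(272.3199)]
d [ 0.0415 -0.2404 -0.085 ] w [-2.7000e-03 -2.9000e-03 -3.0772e+00] rows 24.6
[-2.92215710e-01  2.08077807e-01 -1.80160143e-01 -1.34527509e-03
 -1.18484189e+00  1.92789340e+00]
```

View pics/j5b.png

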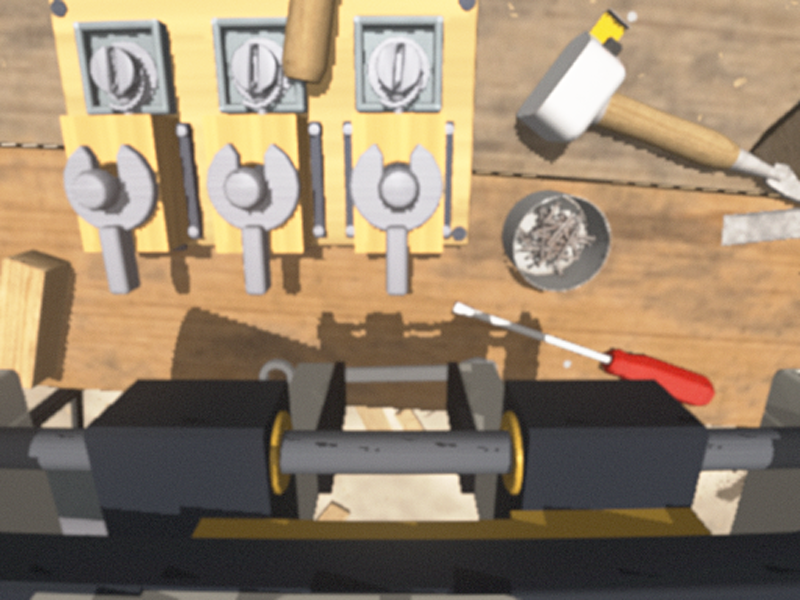

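Wrist view: all three washers are home round the studs, and cams 1, 2, 3 are at (120,70), (258,68), (400,70), with upright slots in the image and the mallet handle beside cam 2. That is my fifteenth view, one over the limit of 14, so I will view no more and work from numbers only.

```bash
python3 drive.py '.036 .03 -.08 0 0 0 0; .036 .03 -.08 0 0 0 0; .036 .03 -.08 0 0 0 0; .036 .03 -.08 0 0 0 0; .036 .03 -.08 0 0 0 0'| grep -E "ee"; cat >> h.py <<'E'
def slot(im,c,g,s=6,half=22):
    q=cv2.cvtColor(rect(im,c,g,.046,half,s),cv2.COLOR_BGR2GRAY); q=cv2.GaussianBlur(q,(0,0),2); n=q.shape[0]
    res=[]
    yy,xx=np.mgrid[:n,:n]; disc=np.hypot(yy-n/2,xx-n/2)<13*s
    for th in (.55,.65,.75):
        t=np.percentile(q[disc],85)*th; m=((q<t)&disc).astype('uint8'); k,l,st,ce=cv2.connectedComponentsWithStats(m)
        for i in range(1,k):
            if st[i,4]<15*s*s: continue
            (u,v),(w,h),a=cv2.minAreaRect(np.argwhere(l==i)[:,::-1].astype('int32')); p=np.argwhere(l==i).astype(float); cv_=np.cov(p.T); e,V=np.linalg.eigh(cv_); d=V[:,1]*np.sign(V[0,1])
            x0,y0=p.mean(0); res.append((th,round(g[0]+(x0/s-half)/1e3,4),round(g[1]+(y0/s-half)/1e3,4),round(st[i,4]/s/s),np.round(sorted((w/s,h/s)),1).tolist(),round(float(np.degrees(np.arctan2(d[1],d[0]))),1)))
    return res
def boss(im,c,g,s=6,half=24):
    q=cv2.medianBlur(cv2.cvtColor(rect(im,c,g,.046,half,s),cv2.COLOR_BGR2GRAY),7)
    h=cv2.HoughCircles(q,cv2.HOUGH_GRADIENT,1,40,param1=60,param2=15,minRadius=int(13.5*s),maxRadius=int(16.5*s))
    return None if h is None else [(round(g[0]+(v/s-half)/1e3,4),round(g[1]+(u/s-half)/1e3,4),round(float(r_)/s,1)) for u,v,r_ in h[0][:2]]
E
python3 -c "
from h import *
snap('wrist','j6')
for n in('j5','j6','j1','j2'):
    im,c=load('wrist',n)
    for k,g in enumerate(((.593,-.146),(.599,-.24),(.605,-.335))):
        print(n,k+1,boss(im,c,g))
        if n!='j1' and n!='j2': print(*slot(im,c,g),sep='\n   ')
"
```

```text
ee_pos: [0.4978, -0.2609, 0.2452]
j5 1 [(np.float32(0.5936), np.float32(-0.1464), 14.6), (np.float32(0.5912), np.float32(-0.1529), 15.1)]
(0.55, np.float64(0.5934), np.float64(-0.1463), 37, [3.0, 17.5], 3.0)
   (0.65, np.float64(0.5947), np.float64(-0.1462), 73, [4.5, 21.8], 1.8)
   (0.75, np.float64(0.5924), np.float64(-0.1464), 129, [6.1, 25.9], 2.4)
j5 2 [(np.float32(0.5996), np.float32(-0.2398), 15.5), (np.float32(0.6057), np.float32(-0.2547), 16.0)]
(0.55, np.float64(0.5972), np.float64(-0.2397), 16, [1.6, 10.8], -1.5)
   (0.65, np.float64(0.5879), np.float64(-0.2408), 15, [3.4, 6.3], -57.0)
   (0.65, np.float64(0.6017), np.float64(-0.2399), 54, [4.4, 21.6], -4.2)
   (0.75, np.float64(0.5985), np.float64(-0.2402), 109, [6.7, 26.0], -1.6)
j5 3 [(np.float32(0.6061), np.float32(-0.3353), 14.7)]
(0.65, np.float64(0.594), np.float64(-0.3349), 15, [4.2, 5.0], -56.2)
   (0.75, np.float64(0.5964), np.float64(-0.3343), 36, [6.1, 13.8], 14.8)
   (0.75, np.float64(0.6161), np.float64(-0.3353), 21, [4.3, 5.7], -76.5)
j6 1 [(np.float32(0.5936), np.float32(-0.1452), 14.9), (np.float32(0.5849)
[... 162 characters left out ...]
25.9], 3.4)
j6 2 [(np.float32(0.5949), np.float32(-0.2432), 14.9)]
(0.65, np.float64(0.5879), np.float64(-0.2404), 15, [4.2, 5.0], -58.0)
   (0.75, np.float64(0.5921), np.float64(-0.2394), 50, [6.3, 17.5], 10.8)
   (0.75, np.float64(0.6099), np.float64(-0.2407), 22, [4.8, 5.5], -72.9)
j6 3 [(np.float32(0.6056), np.float32(-0.3346), 14.0)]
(0.75, np.float64(0.6052), np.float64(-0.3357), 80, [6.5, 25.9], -2.1)
j1 1 None
j1 2 None
j1 3 [(np.float32(0.6063), np.float32(-0.3351), 14.6)]
j2 1 [(np.float32(0.5938), np.float32(-0.1459), 14.4)]
j2 2 [(np.float32(0.6002), np.float32(-0.2408), 15.3), (np.float32(0.5916), np.float32(-0.2324), 14.8)]
j2 3 [(np.float32(0.5986), np.float32(-0.3244), 15.6)]
```

Slots at z = 0.046 from several views: 1 (0.5935,-0.146), 2 (0.599,-0.240), 3 (0.606,-0.335), each within 1–2 mm of stud + 75 mm, slots nearly along jig x. Next, look down on the driver from above to find its axis and flats.

```bash
python3 -c "
from h import *
to((.549,.312,.29),3.7)"; python3 drive.py '.06 .02 -.28 -.045 0 0 0; .06 .02 -.28 -.045 0 0 0; .06 .02 -.28 -.045 0 0 0; .06 .02 -.28 -.045 0 0 0; .06 .02 -.28 -.045 0 0 0; .06 .02 -.28 -.045 0 0 0; .06 .02 -.28 -.045 0 0 0; .06 .02 -.28 -.045 0 0 0'| grep -E "ee";  python3 -c "
from h import *
to((.549,.312,.29),3.7)"
```

```text
d [ 0.0874 -0.5692 -0.0441] w [-0.0014  0.0016 -0.0012] rows 13.9
ee_pos: [0.5013, 0.0229, 0.2919]
d [ 0.0666 -0.2853  0.0027] w [-0.0025 -0.0009  0.0012] rows 7.0
```

```bash
python3 drive.py '.06 .067 -.235 .003 0 0 0; .06 .067 -.235 .003 0 0 0; .06 .067 -.235 .003 0 0 0; .06 .067 -.235 .003 0 0 0; .06 .067 -.235 .003 0 0 0; .06 .067 -.235 .003 0 0 0; .06 .067 -.235 .003 0 0 0; .06 .067 -.235 .003 0 0 0; .06 .067 -.235 .003 0 0 0'| grep -E "ee";  python3 -c "
from h import *
snap('wrist','d1')"; python3 drive.py '.06 0 -.05 0 0 0 0; .06 0 -.05 0 0 0 0; .06 0 -.05 0 0 0 0; .06 0 -.05 0 0 0 0'| grep -E "ee";  python3 -c "
from h import *
snap('wrist','d2'); print(r.get_obs()['joint_positions'])
for n in('d1','d2'):
    im,c=load('wrist',n); u,v=proj(c,[(.632,.312,.21)])[0]; print(n,u,v)
    h=cv2.cvtColor(im,cv2.COLOR_BGR2HSV); u,v=int(u),int(v)
    for dv in range(-40,41,10): print([tuple(int(q) for q in h[min(max(v+dv,0),383),min(max(u+du,0),511)]) for du in range(-40,41,10)])
"
```

```text
ee_pos: [0.5528, 0.2571, 0.2872]
ee_pos: [0.5494, 0.3071, 0.2883]
[ 0.81774829  0.25762765 -0.01491865 -0.00198733 -1.29854738  0.81611085]
d1 180.68790581206468 92.75819170509439
[(16, 110, 102), (14, 110, 102), (16, 78, 203), (20, 63, 241), (18, 71, 234), (15, 83, 221), (17, 75, 230), (17, 95, 231), (17, 160, 249)]
[(16, 106, 103), (16, 105, 107), (15, 76, 208), (19, 72, 235), (18, 75, 235), (19, 80, 238), (18, 159, 249), (17, 162, 249), (17, 159, 250)]
[(16, 104, 103), (16, 99, 108), (15, 75, 213), (18, 64, 236), (17, 163, 249), (17, 159, 248), (17, 160, 249), (16, 161, 244), (17, 160, 247)]
[(15, 107, 105), (16, 113, 104), (18, 155, 249), (16, 160, 248), (21, 190, 252), (19, 197, 245), (18, 208, 183), (16, 162, 247), (17, 160, 248)]
[(17, 165, 248), (17, 160, 248), (17, 161, 248), (22, 207, 253), (24, 187, 254), (24, 187, 254), (16, 111, 149), (17, 115, 137), (19, 152, 253)]
[(16, 161, 246), (17, 161, 249), (16, 164, 244), (17, 167, 245), (23, 198, 254), (23, 199, 254), (16, 196, 152), (14, 163, 150), (17, 155, 251)]
[(16, 163, 242), (16, 163, 239), (14, 163, 100), (16, 165, 245)
[... 980 characters left out ...]
45), (15, 169, 236), (16, 159, 243), (21, 204, 250), (23, 118, 248), (18, 222, 219), (18, 155, 251), (17, 158, 250), (17, 151, 249)]
[(16, 161, 241), (15, 166, 240), (17, 166, 242), (17, 190, 229), (19, 214, 226), (19, 219, 231), (17, 159, 250), (18, 158, 250), (16, 166, 243)]
[(14, 169, 104), (16, 162, 245), (18, 160, 250), (17, 167, 247), (16, 179, 137), (15, 173, 143), (16, 165, 247), (17, 67, 118), (17, 75, 225)]
[(17, 164, 248), (17, 163, 247), (17, 159, 249), (18, 159, 250), (14, 154, 129), (16, 71, 108), (14, 73, 112), (16, 70, 211), (15, 75, 225)]
[(17, 161, 248), (18, 159, 249), (16, 164, 245), (15, 68, 105), (17, 69, 115), (14, 65, 114), (14, 68, 113), (16, 71, 209), (16, 67, 221)]
```

```bash
python3 - <<'E'
from h import *
s=5;half=30
g=(.632,.312)
for n in('d1','d2'):
    im,c=load('wrist',n)
    for z in(.2,):
        q=cv2.cvtColor(rect(im,c,g,z,half,s),cv2.COLOR_BGR2HSV).astype(int)
        m=((q[...,1]>180)&(q[...,2]>160)|((q[...,0]>=20)&(q[...,2]>200)&(q[...,1]>90))).astype('uint8'); m=cv2.morphologyEx(m,cv2.MORPH_OPEN,np.ones((5,5),'uint8'));m=cv2.morphologyEx(m,cv2.MORPH_CLOSE,np.ones((15,15),'uint8'))
        k,l,st,ce=cv2.connectedComponentsWithStats(m); i=1+np.argmax(st[1:,4]); p=np.argwhere(l==i)
        hull=cv2.convexHull(p[:,::-1].astype('int32'))[:,0]/s/1e3; W=[(g[0]+y-half/1e3,g[1]+x-half/1e3) for x,y in hull]
        W=np.array(W); ctr=W.mean(0)
        a=np.radians(np.arange(0,180,7.5)); wid=[np.ptp(W@[np.cos(t),np.sin(t)])*1e3 for t in a]
        print(n,z,st[i,4]/s/s,(g[0]+(ce[i][1]/s-half)/1e3,g[1]+(ce[i][0]/s-half)/1e3)); print(dict(zip(np.degrees(a),np.round(wid,1))))
        for t in (19,21,22,23): 
            mm=((q[...,0]>=22)&(q[...,2]>235)&(l==i)); 
        pp=np.argwhere(mm); print('bright',len(pp)/s/s,(g[0]+(pp[:,0].mean()/s-half)/1e3,g[1]+(pp[:,1].mean()/s-half)/1e3))
        np.save(f'pics/m_{n}.npy',W)
E
```

```text
d1 0.2 432.68 (np.float64(0.6307972080983637), np.float64(0.3116264583525931))
{np.float64(0.0): np.float64(23.4), np.float64(7.499999999999999): np.float64(24.4), np.float64(14.999999999999998): np.float64(25.0), np.float64(22.5): np.float64(25.3), np.float64(29.999999999999996): np.float64(25.3), np.float64(37.5): np.float64(25.4), np.float64(45.0): np.float64(25.2), np.float64(52.50000000000001): np.float64(24.7), np.float64(59.99999999999999): np.float64(24.0), np.float64(67.5): np.float64(24.6), np.float64(75.0): np.float64(26.6), np.float64(82.5): np.float64(28.1), np.float64(90.0): np.float64(29.2), np.float64(97.5): np.float64(30.2), np.float64(105.00000000000001): np.float64(30.6), np.float64(112.5): np.float64(30.8), np.float64(119.99999999999999): np.float64(30.7), np.float64(127.50000000000001): np.float64(30.8), np.float64(135.0): np.float64(30.5), np.float64(142.5): np.float64(30.1), np.float64(150.0): np.float64(29.2), np.float64(157.5): np.float64(27.9), np.float64(165.0): np.float64(26.3), np.float64(172.5): np.float64(24.4)}
bright 248.56 (np.float64(0.6300965561635
[... 465 characters left out ...]
at64(59.99999999999999): np.float64(24.2), np.float64(67.5): np.float64(24.7), np.float64(75.0): np.float64(24.9), np.float64(82.5): np.float64(24.8), np.float64(90.0): np.float64(24.4), np.float64(97.5): np.float64(23.9), np.float64(105.00000000000001): np.float64(23.0), np.float64(112.5): np.float64(21.7), np.float64(119.99999999999999): np.float64(21.3), np.float64(127.50000000000001): np.float64(22.6), np.float64(135.0): np.float64(23.6), np.float64(142.5): np.float64(24.5), np.float64(150.0): np.float64(25.0), np.float64(157.5): np.float64(25.0), np.float64(165.0): np.float64(24.6), np.float64(172.5): np.float64(23.8)}
bright 16.64 (np.float64(0.6323764423076923), np.float64(0.3108125))
```

```bash
python3 - <<'E'
from h import *
c=cam('top');s=cam('side')
for u in((262,218),(245,172),(262,200),(290,190),(300,230)):
    for z in(.05,.2): print(u,z,onz(c,np.array([u])*.64,z)[0].round(3), (proj(s,onz(c,np.array([u])*.64,z))/.64).round())
print(proj(s,[(.705,.35,.32),(.632,.312,.211),(.632,.312,.115)])/.64)
to((.631,.3115,.23),28.4)
E
```

```text
(262, 218) 0.05 [0.732 0.276 0.05 ] [[214. 392.]]
(262, 218) 0.2 [0.682 0.244 0.2  ] [[234. 320.]]
(245, 172) 0.05 [0.842 0.329 0.05 ] [[148. 388.]]
(245, 172) 0.2 [0.782 0.291 0.2  ] [[170. 317.]]
(262, 200) 0.05 [0.775 0.281 0.05 ] [[195. 386.]]
(262, 200) 0.2 [0.722 0.248 0.2  ] [[215. 314.]]
(290, 190) 0.05 [0.804 0.218 0.05 ] [[211. 363.]]
(290, 190) 0.2 [0.748 0.192 0.2  ] [[229. 296.]]
(300, 230) 0.05 [0.709 0.186 0.05 ] [[260. 369.]]
(300, 230) 0.2 [0.662 0.162 0.2  ] [[278. 301.]]
[[153.54928296 278.85672732]
 [223.54224295 343.15093108]
 [233.85538439 392.57628453]]
d [0.0818 0.0004 0.0582] w [-0.0015  0.0012 -0.4331] rows 3.5
```

```bash
python3 drive.py '.05 .02 0 0 0 0 -.1; .05 .06 0 .02 0 0 -.22; .05 .082 0 .033 0 0 -.34; .05 .082 0 .033 0 0 -.433; .05 .082 0 .033 0 0 -.433; .05 .082 0 .033 0 0 -.433; .05 .082 0 .033 0 0 -.433'| grep -E "ee|wri"; python3 -c "
from h import *
to((.631,.3115,.174),28.4)"
```

```text
ee_pos: [0.6311, 0.3127, 0.2562]
wrist_force: [0.2, -0.4, 0.3]
d [-0.0007  0.0011  0.0822] w [-0.0018 -0.0005 -0.0029] rows 2.0
```

```bash
python3 drive.py '.05 -.001 .001 .04 0 0 0; .05 -.001 .001 .07 0 0 0; .05 -.001 .001 .082 0 0 0; .05 -.001 .001 .082 0 0 0; .015 -.001 .001 .082 0 0 0; .015 -.001 .001 .082 0 0 0; .015 -.001 .001 .082 0 0 0; .015 -.001 .001 .082 0 0 0; .015 -.001 .001 .082 0 0 0' 15; python3 drive.py '.015 0 0 0 0 0 0; .015 0 0 0 0 0 0; .015 0 0 0 0 0 0' 50
```

```text
clock: 29.55
ee_pos: [0.631, 0.3124, 0.1743]
orientation: [-0.001, 0.969, 0.246, 0.0]
wrist_force: [0.5, 0.3, -0.3]
gripper_width: 0.0218
grip_force: 0.1
clock: 29.8
ee_pos: [0.6311, 0.3122, 0.1741]
orientation: [-0.001, 0.969, 0.246, 0.0]
wrist_force: [-1.1, -0.8, 5.6]
gripper_width: 0.0213
grip_force: 50.0
```

```bash
python3 drive.py '.015 0 0 -.02 0 0 0; .015 0 0 -.05 0 0 0; .015 0 0 -.08 0 0 0; .015 0 0 -.11 0 0 0; .015 0 0 -.14 0 0 0; .015 0 0 -.14 0 0 0; .015 0 0 -.14 0 0 0'; python3 -c "
from h import *
to((.593,.0,.30),28.4);to((.593,.0,.30),3.7);print(r.get_obs()['joint_positions'])"
```

```text
clock: 30.38
ee_pos: [0.6313, 0.3125, 0.315]
orientation: [-0.002, 0.969, 0.246, 0.001]
wrist_force: [0.7, -0.4, -2.8]
gripper_width: 0.021
grip_force: 50.0
d [-0.1825  0.2566  0.0138] w [-0.0027 -0.0026  0.0007] rows 7.6
d [-0.1825  0.2566  0.0138] w [-0.0033 -0.0019  0.4318] rows 7.6
[ 0.73428128  0.37372896  0.20800763 -0.00208574 -1.40192666  1.33321288]
```

```bash
python3 -c "
from h import *
snap('wrist','e1')"; python3 drive.py '.015 -.09 .12 .007 0 0 .2; .015 -.09 .12 .007 0 0 .2; .015 -.09 .12 .007 0 0 .2; .015 -.09 .12 .007 0 0 .2; .015 -.09 .12 .007 0 0 .2'|grep ee;  python3 -c "
from h import *
snap('wrist','e2');to((.593,.0,.30),3)"; python3 drive.py '.015 -.07 .15 .007 0 0 .23; .015 -.07 .15 .007 0 0 .23; .015 -.07 .15 .007 0 0 .23; .015 -.07 .15 .007 0 0 .23; .015 -.07 .15 .007 0 0 .23; .015 -.07 .15 .007 0 0 .23'|grep ee;  python3 - <<'E'
from h import *
snap('wrist','e3');to((.5935,-.146,.28),3)
I=[cv2.imread(f'pics/{n}.png').astype(int) for n in('e1','e2','e3')]
d=np.max([np.abs(I[a]-I[b]).max(2) for a,b in((0,1),(0,2),(1,2))],0)
m=(cv2.GaussianBlur(d.astype('uint8'),(3,3),0)<22)
for v in range(150,236,4):
    c=np.flatnonzero(m[v,225:290])+225; print(v,len(c),c.min() if len(c) else '',c.max() if len(c) else '',end=' | ')
K,dd,W=cam('wrist',np.eye(4)); print(proj((K,dd,W),[(0,0,.1617),(0,0,.14),(0,0,.1),(0,0,.06)]).round(1))
E
```

```text
ee_pos: [0.607, 0.159, 0.3045]
d [-0.0607  0.1498  0.0046] w [-0.0008  0.0039  0.2412] rows 3.9
ee_pos: [0.5851, -0.0017, 0.2974]
d [-0.0014  0.1457  0.0174] w [-0.0011  0.0033  0.0127] rows 3.5
150 2 288 289 | 154 2 288 289 | 158 2 288 289 | 162 2 288 289 | 166 1 289 289 | 170 3 254 289 | 174 5 253 288 | 178 6 252 289 | 182 3 252 254 | 186 2 253 254 | 190 3 253 255 | 194 7 251 258 | 198 7 226 254 | 202 8 251 258 | 206 39 229 267 | 210 25 229 268 | 214 41 229 269 | 218 45 225 269 | 222 45 225 269 | 226 45 225 269 | 230 43 225 268 | 234 46 228 278 | [[253.3 177.1]
 [253.3 183. ]
 [253.4 196.4]
 [253.5 214.3]]
```

```bash
python3 - <<'E'
from h import *
I=np.array([cv2.imread(f'pics/{n}.png').astype(int) for n in('e1','e2','e3')])
d=np.max([np.abs(I[a]-I[b]).max(2) for a,b in((0,1),(0,2),(1,2))],0)
for v in range(162,200,1): print(v,d[v,246:262])
E
```

```text
162 [ 73  72  76  72  85  96  97 108 119 113 114 114 108 106  91  90]
163 [ 71  68  72  87  94 103 101 106 113 115 116 117 114 115 112  99]
164 [ 65  72  85  99 104 107 104 103 107 108 103 115 114 118 114 110]
165 [ 77  79  90 102 110 106 103  98  99 102 101 105 116 112 115 122]
166 [ 79  84  92 107 107 102  97 102 102 101 104 108 106 115 114 114]
167 [ 79  82  95 112 107 103 103  94  82  92 100 105 102 101 109 110]
168 [ 74  82  92 101 108 110  94  76  50  57  76  97  99 105 104 110]
169 [ 68  76  85 101 107 102  84  44  16  25  54  82  98 109 106 110]
170 [ 63  68  79  95 103 102  80  36  15  15  38  77 104 109 108 112]
171 [ 66  72  68  90  98  95  65  30  12  15  26  68  96 110 106 105]
172 [ 64  65  67  76  90  85  57  22  13  15  23  60  92  98 102  90]
173 [66 63 64 70 82 74 48 11 17 12 15 48 82 95 80 71]
174 [65 68 67 68 72 59 33 10 14 19 14 39 63 76 70 63]
175 [64 63 62 65 77 61 26 13 16 11 12 25 50 67 62 59]
176 [60 61 61 66 75 57 21 13 18 20 22 33 56 64 60 57]
177 [60 60 61 61 66 45 13 13 18 17 22 34 62 68 61 61]
178 [64 61 60 64 64 39 18 13 17 21 23 28 56 59 60 60]
179 [5
[... 571 characters left out ...]
9 16 17 19 23 22 42 56 49 53 56]
190 [62 67 74 86 83 44 13 14 18 23 19 26 42 51 58 57]
191 [53 62 78 88 71 34 19 15 21 22 24 17 32 35 41 43]
192 [ 54  77 101  93  63  25  17  15  19  22  24  20  25  24  23  22]
193 [ 80 103 102  77  49  18  12  17  16  23  24  25  18  27  26  27]
194 [ 96 107  95  62  31   9  13  18  19  21  20  23  15  24  28  28]
195 [104 107  81  49  32  15  14  14  21  22  23  20  17  25  24  27]
196 [117 111  90  60  32  14  14  16  20  22  18  20  47  54  30  20]
197 [123 120 107  88  55  22  11  11  19  25  28  23  51  69  47  27]
198 [121 116 112  92  52  15  16   8  10  28  32  35  44  62  60  55]
199 [111 104 102  75  40  14  20  21  10  14  44  47  51  73  77  68]
```

```bash
python3 -c "
from h import *
to((.591,-.145,.28),3)"; python3 drive.py '.015 -.002 .145 0 0 .003 .012; .015 -.002 .145 0 0 .003 .012; .015 -.002 .145 0 0 .003 .012; .015 -.002 .145 0 0 .003 .012; .015 -.002 .145 .017 0 .003 .012; .015 -.002 .145 .017 0 .003 .012'|grep ee;  python3 - <<'E'
from h import *
im=snap('wrist','e4');to((.591,-.145,.21),3);T=tool();c=cam('wrist',T)
print('slot px',proj(c,[(.5935,-.146,.046)]).round(1)); print(boss(im,c,(.5935,-.146)),*slot(im,c,(.5935,-.146)),sep='\n')
E
```

```text
d [-0.0038  0.1445  0.0174] w [-0.0011  0.0033  0.0127] rows 3.5
ee_pos: [0.5925, -0.1446, 0.2777]
d [-0.0016  0.0009  0.069 ] w [-0.0019  0.0032  0.0023] rows 1.7
slot px [[255.2 161. ]]
None
(0.75, np.float64(0.5872), np.float64(-0.1453), 61, [5.5, 15.5], 4.2)
```

```bash
python3 drive.py '.015 -.0016 .001 .03 -.002 .003 .002; .015 -.0016 .001 .06 -.002 .003 .002; .015 -.0016 .001 .068 -.002 .003 .002; .015 -.0016 .001 .068 -.002 .003 .002'|grep -E 'ee|wri'; python3 drive.py '.015 0 0 .002 0 0 0; .015 0 0 .003 0 0 0; .015 0 0 .004 0 0 0; .015 0 0 .004 0 0 0'|grep -E 'ee|wri'; python3 drive.py '.015 0 0 .002 0 0 0; .015 0 0 .003 0 0 0; .015 0 0 .004 0 0 0; .015 0 0 .004 0 0 0'|grep -E 'ee|wri'
```

```text
ee_pos: [0.5908, -0.1446, 0.2113]
wrist_force: [0.6, 0.3, -1.1]
ee_pos: [0.5925, -0.146, 0.2108]
wrist_force: [0.5, -0.0, -1.5]
ee_pos: [0.592, -0.1461, 0.2057]
wrist_force: [0.7, 1.3, -1.0]
```

```bash
python3 drive.py '.015 0 0 .001 0 0 0; .015 0 0 .002 0 0 0; .015 0 0 .003 0 0 0; .015 0 0 .003 0 0 0'|grep -E 'ee|wri'; python3 drive.py '.015 0 0 .001 0 0 0; .015 0 0 .002 0 0 0; .015 0 0 .003 0 0 0; .015 0 0 .003 0 0 0'|grep -E 'ee|wri'
```

```text
ee_pos: [0.5918, -0.1458, 0.2022]
wrist_force: [0.7, 1.9, -0.6]
ee_pos: [0.5925, -0.1462, 0.2014]
wrist_force: [-2.9, 4.3, 11.5]
```

```bash
python3 drive.py '.015 .0001 -.0003 -.001 0 0 .12; .015 .0003 -.0005 -.001 0 0 .24; .015 .0005 -.0008 -.001 0 0 .36; .015 .0008 -.001 -.001 0 0 .48; .015 .0011 -.0013 -.001 0 0 .6; .015 .0014 -.0014 -.001 0 0 .72; .015 .0016 -.0015 -.001 0 0 .84; .015 .002 -.0016 -.001 0 0 .96; .015 .0024 -.0017 -.001 0 0 1.08; .015 .0027 -.0017 -.001 0 0 1.2' 60|grep -vE 'clo'; python3 -c "
from h import *
o=r.get_obs();print(o['ft_torque'],o['joint_positions'])"
python3 drive.py '.015 0 0 0 0 0 0; .015 .0002 0 0 0 0 .05; .015 .0003 0 0 0 0 .1; .015 .0003 0 0 0 0 .1'|grep -vE 'clo'; python3 -c "
from h import *
o=r.get_obs();print(o['ft_torque'])"
```

```text
ee_pos: [0.5944, -0.1447, 0.2015]
orientation: [-0.0, 0.838, -0.545, 0.002]
wrist_force: [-2.3, 1.5, 6.3]
gripper_width: 0.0208
grip_force: 60.0
[0.7342173  1.46325126 0.07492769] [ 0.08139196  0.27810165 -0.18993937  0.00227367 -1.09852151  0.33539949]
ee_pos: [0.5944, -0.1449, 0.2015]
orientation: [-0.001, 0.811, -0.585, 0.002]
wrist_force: [-3.2, 1.8, 7.5]
gripper_width: 0.0208
grip_force: 60.0
[0.99462211 1.35451867 0.11363275]
```

```bash
for i in 1; do python3 drive.py '.015 .0002 0 0 0 0 .05; .015 .0003 0 0 0 0 .1; .015 .0003 0 0 0 0 .1'|grep -E 'ori|wri'; python3 -c "
from h import *
o=r.get_obs();print(o['ft_torque'])"; done; python3 drive.py '.015 .0002 .0001 0 0 0 .05; .015 .0003 .0001 0 0 0 .1; .015 .0003 .0001 0 0 0 .1'|grep -E 'ori|wri'; python3 -c "
from h import *
o=r.get_obs();print(o['ft_torque'])"
```

```text
orientation: [-0.001, 0.781, -0.625, 0.002]
wrist_force: [-2.8, 1.2, 6.6]
[1.22138103 1.40776851 0.12912308]
orientation: [-0.001, 0.748, -0.663, 0.002]
wrist_force: [-2.0, 1.9, 6.9]
[1.33395584 1.24455602 0.1581538 ]
```

```bash
python3 drive.py '.015 .0002 .0001 0 0 0 .05; .015 .0003 .0001 0 0 0 .1; .015 .0003 .0001 0 0 0 .1'|grep -E 'ori|wri'; python3 -c "
from h import *
o=r.get_obs();print(o['ft_torque'])"; python3 drive.py '.015 .0002 .0001 0 0 0 .05; .015 .0003 .0002 0 0 0 .1; .015 .0003 .0002 0 0 0 .1'|grep -E 'ori|wri|ee'; python3 -c "
from h import *
o=r.get_obs();print(o['ft_torque'])"
```

```text
orientation: [-0.001, 0.715, -0.7, 0.002]
wrist_force: [-2.0, 3.4, 7.1]
[1.59028226 1.07373634 0.3456413 ]
ee_pos: [0.5948, -0.1457, 0.2016]
orientation: [0.002, -0.679, 0.734, -0.002]
wrist_force: [-0.5, 3.0, 4.7]
[1.47758107 0.6992866  0.44626221]
```

```bash
python3 drive.py '.015 0 0 0 0 0 -.12; .015 0 0 0 0 0 -.13; .015 0 0 -.01 0 0 -.13; .015 0 0 -.04 0 0 -.13; .015 0 0 -.08 0 0 -.13; .015 0 0 -.08 0 0 -.24; .015 0 0 -.08 0 0 -.36; .015 0 0 -.08 0 0 -.48; .015 0 0 -.08 0 0 -.6; .015 0 0 -.08 0 0 -.6'|grep -E 'ee|ori|wri'; python3 -c "
from h import *
snap('wrist','e5'); to((.597,-.239,.28),-2)"
```

```text
ee_pos: [0.5938, -0.1462, 0.281]
orientation: [-0.0, 0.867, -0.498, 0.002]
wrist_force: [0.0, -0.3, -0.6]
d [0.0822 0.0435 0.001 ] w [-1.0000e-03 -4.2000e-03 -1.0156e+00] rows 8.1
```

```bash
python3 drive.py '.015 .01 .005 .001 0 0 -.12; .015 .02 .01 .001 0 0 -.25; .015 .04 .02 .001 0 0 -.37; .015 .082 .043 .001 0 0 -.5; .015 .082 .043 .001 0 0 -.62; .015 .082 .043 .001 0 0 -.75; .015 .082 .043 .001 0 0 -.87; .015 .082 .043 .001 0 0 -1.01; .015 .082 .043 .001 0 0 -1.01; .015 .082 .043 .001 0 0 -1.01'|grep -E 'ee|ori|wri'; python3 - <<'E'
from h import *
im=snap('wrist','e6'); to((.597,-.239,.28),-2)
n=('e1','e3','e4','e5','e6')
I=np.array([cv2.imread(f'pics/{k}.png').astype(int) for k in n])
d=np.max([np.abs(I[a]-I[b]).max(2) for a,b in((3,4),(0,3),(0,4),(1,4))],0)
for v in range(164,182,2): print(v,d[v,246:262])
c=cam('wrist',tool())
for g in((.5935,-.146),(.599,-.24),(.606,-.335)): print(boss(im,c,g),*slot(im,c,g),sep='\n ')
print(heads(im,c,[(.518,-.151,.0855),(.524,-.245,.0945),(.53,-.34,.0945)]))
s=snap('side','s6');cs=cam('side')
print(proj(cs,[(.518,-.151,.0945),(.518,-.151,.0855),(.524,-.245,.0945),(.53,-.34,.0945)]))
for z in(0,):
  for nm in('side0','s6'):
    im2=cv2.imread(f'pics/{nm}.png'); print(nm,im2[175:200:1, int(round(proj(cs,[(.518,-.151,.09)])[0,0]))].max(1))
E
```

```text
ee_pos: [0.5976, -0.2384, 0.2796]
orientation: [0.0, 1.0, -0.021, 0.002]
wrist_force: [0.7, 1.2, -0.8]
d [-0.0007  0.0007 -0.0003] w [ 0.0007 -0.0041 -0.0089] rows 0.1
164 [138 141 153 165 172 166 137 159 151 161 155 147 169 183 176 174]
166 [140 146 156 174 177 158 129 144 136 141 135 138 161 178 177 178]
168 [140 146 158 169 176 167 122  87  57  62  73 116 157 176 175 174]
170 [128 138 136 152 163 158 114  44  57  51  52  88 160 171 154 135]
172 [106 110 116 119 123 106  69  49  47  41  23  62 105 100 102 105]
174 [118 112 101 104 104  81  31  30  43  37  31  49  82  93 120 133]
176 [ 80  90 117 122 114  66  28  30  39  34  35  74 112 100 114 138]
178 [122 125 132 126  97  39  42  62  66  72  61  45  80  82 105 132]
180 [104 114 113 118  90  27  53  68  71  78  69  53  68  87 102 133]
[(np.float32(0.5946), np.float32(-0.1462), 14.5), (np.float32(0.6081), np.float32(-0.1432), 16.4)]
 (0.75, np.float64(0.5915), np.float64(-0.1362), 31, [5.5, 7.1], -48.7)
None
 (0.75, np.float64(0.5905), np.float64(-0.2396), 40, [6.5, 13.6], 12.0)
[(np.float32(0.6066), np.float32(-0.3362), 15.7)]
 (0.75, np.float64(0.6075), np.float64(-0.3357), 62, [5.5, 25.9], -0.0)
[(array([174.25510204, 231.25306122]), np.int32(490)), (array([325.72192513, 230.02673797]), np.int32(187)), (array([325.72192513, 230.02673797]), np.int32(187))]
[[279.78416519 189.67656449]
 [279.7583835  192.02986534]
 [291.50429579 177.53975288]
 [302.15959201 166.52772419]]
side0 [105  95 103 116 115 107 102 127 161 178 185 188 168 133 133 142 141 117
  95  87  85  84  84  83  92]
s6 [104  95 103 115 115 108  99 121 161 179 183 188 169 131 115 122 136 141
 135 111  91  91 115 138 136]
```

```bash
python3 drive.py '.015 0 .001 .03 0 -.004 -.009; .015 0 .001 .06 0 -.004 -.009; .015 0 .001 .068 0 -.004 -.009; .015 0 .001 .07 0 -.004 -.009; .015 0 .001 .072 0 -.004 -.009; .015 0 .001 .072 0 -.004 -.009'|grep -E 'ee|wri'; python3 drive.py '.015 0 0 .001 0 0 0; .015 0 0 .003 0 0 0; .015 0 0 .004 0 0 0; .015 0 0 .004 0 0 0'|grep -E 'ee|wri'; python3 drive.py '.015 0 0 .001 0 0 0; .015 0 0 .002 0 0 0; .015 0 0 .003 0 0 0; .015 0 0 .003 0 0 0'|grep -E 'ee|wri'
```

```text
ee_pos: [0.5989, -0.2395, 0.209]
wrist_force: [0.3, -0.2, -1.0]
ee_pos: [0.5982, -0.2394, 0.204]
wrist_force: [0.4, -0.4, -2.1]
ee_pos: [0.5984, -0.2396, 0.2016]
wrist_force: [-1.1, 0.7, 4.1]
```

```bash
python3 drive.py '.015 .0001 -.0003 0 0 0 .12; .015 .0003 -.0005 0 0 0 .24; .015 .0005 -.0008 0 0 0 .36; .015 .0008 -.001 0 0 0 .48; .015 .0011 -.0013 0 0 0 .6; .015 .0014 -.0014 0 0 0 .72; .015 .0016 -.0015 0 0 0 .84; .015 .002 -.0016 0 0 0 .96; .015 .0024 -.0017 0 0 0 1.08; .015 .0027 -.0017 0 0 0 1.2'|grep -E 'ee|wri'; python3 -c "
from h import *
o=r.get_obs();print(o['ft_torque'])"
python3 drive.py '.015 0.0003 0 0 0 0 .1; .015 .0006 0 0 0 0 .2; .015 .0006 0 0 0 0 .2'|grep -E 'ori|ee|wri'; python3 -c "
from h import *
o=r.get_obs();print(o['ft_torque'])"
python3 drive.py '.015 .0002 .0001 0 0 0 .05; .015 .0003 .0001 0 0 0 .1; .015 .0003 .0001 0 0 0 .1'|grep -E 'ori|wri'; python3 -c "
from h import *
o=r.get_obs();print(o['ft_torque'])"
```

```text
ee_pos: [0.6006, -0.2381, 0.2016]
wrist_force: [-3.0, -0.4, 5.5]
[-0.3751037   1.24155885  0.1746469 ]
ee_pos: [0.6009, -0.2385, 0.2016]
orientation: [0.0, 0.754, -0.657, 0.001]
wrist_force: [-1.5, 0.5, 4.9]
[0.12262951 1.12323572 0.1215127 ]
orientation: [0.0, 0.721, -0.693, 0.001]
wrist_force: [-1.1, 0.4, 6.2]
[0.37992939 0.93925546 0.26681318]
```

```bash
python3 drive.py '.015 .0002 .0001 0 0 0 .05; .015 .0003 .0001 0 0 0 .1; .015 .0003 .0001 0 0 0 .1'|grep -E 'ori|wri'; python3 -c "
from h import *
o=r.get_obs();print(o['ft_torque'])"
python3 drive.py '.015 0 0 0 0 0 -.12; .015 0 0 0 0 0 -.13; .015 0 0 -.01 0 0 -.13; .015 0 0 -.04 0 0 -.13; .015 0 0 -.08 0 0 -.13; .015 0 0 -.08 0 0 -.24; .015 0 0 -.08 0 0 -.36; .015 0 0 -.08 0 0 -.48; .015 0 0 -.08 0 0 -.6; .015 0 0 -.08 0 0 -.6'|grep -E 'ee|ori|wri'; python3 -c "
from h import *
snap('wrist','e7'); to((.6042,-.3345,.28),-2)"
```

```text
orientation: [0.0, -0.686, 0.728, -0.001]
wrist_force: [-0.6, -0.1, 5.0]
[0.40822375 0.6340643  0.37752715]
ee_pos: [0.6008, -0.2387, 0.281]
orientation: [0.0, 0.872, -0.49, 0.0]
wrist_force: [-0.4, 0.2, -0.3]
d [0.0839 0.0463 0.001 ] w [ 2.000e-04 -5.000e-04 -9.959e-01] rows 8.0
```

```bash
python3 drive.py '.015 .01 .005 .001 0 0 -.12; .015 .02 .01 .001 0 0 -.25; .015 .04 .02 .001 0 0 -.37; .015 .084 .046 .001 0 0 -.5; .015 .084 .046 .001 0 0 -.62; .015 .084 .046 .001 0 0 -.75; .015 .084 .046 .001 0 0 -.87; .015 .084 .046 .001 0 0 -1; .015 .084 .046 .001 0 0 -1; .015 .084 .046 .001 0 0 -1'|grep -E 'ee|ori|wri'; python3 - <<'E'
from h import *
snap('wrist','e8');to((.6045,-.3347,.28),-2)
n=('e1','e7','e8')
I=np.array([cv2.imread(f'pics/{k}.png').astype(int) for k in n])
d=np.max([np.abs(I[a]-I[b]).max(2) for a,b in((1,2),(0,2))],0)
for v in range(164,182,2): print(v,d[v,246:262])
E
```

```text
ee_pos: [0.6047, -0.3345, 0.2796]
orientation: [0.0, 1.0, -0.017, 0.0]
wrist_force: [-0.5, 0.5, -0.6]
d [-0.0003  0.0003 -0.0003] w [ 0.0005 -0.0002 -0.0001] rows 0.0
164 [138 142 155 165 162 141 135 156 170 154 144 168 181 184 177 174]
166 [144 146 160 177 167 133 121 143 151 136 138 167 175 178 178 177]
168 [134 145 159 172 171 146  96  69  42  48 103 153 171 176 173 171]
170 [118 129 144 162 162 137  82  30  46  56  76 130 171 161 144 147]
172 [120 116 122 126 138 118  63  31  37  44  47  93 112  89  70  81]
174 [ 87  96 100 109 109  82  36  23  29  25  18  58 100  92  97 123]
176 [ 96 116 127 118 113  63  17  21  23  20  24  60  81  68  94 114]
178 [113  84  71  56  63  34  33  43  36  41  37  33  62  61  59  83]
180 [ 74  82  86 103  60  26  47  56  49  40  37  40  62  84  92 108]
```

Tip unchanged in the grip. Cam 3.

```bash
python3 drive.py '.015 0 0 .03 0 0 0; .015 0 0 .06 0 0 0; .015 0 0 .068 0 0 0; .015 0 0 .07 0 0 0; .015 0 0 .072 0 0 0; .015 0 0 .072 0 0 0'|grep -E 'ee|wri'; python3 drive.py '.015 0 0 .001 0 0 0; .015 0 0 .003 0 0 0; .015 0 0 .004 0 0 0; .015 0 0 .004 0 0 0'|grep -E 'ee|wri'; python3 drive.py '.015 0 0 .001 0 0 0; .015 0 0 .002 0 0 0; .015 0 0 .003 0 0 0; .015 0 0 .003 0 0 0'|grep -E 'ee|wri'
```

```text
ee_pos: [0.6056, -0.3349, 0.2091]
wrist_force: [-0.3, 0.1, -1.4]
ee_pos: [0.6049, -0.3345, 0.2039]
wrist_force: [-0.4, -0.0, -1.2]
ee_pos: [0.6051, -0.3347, 0.2017]
wrist_force: [-1.8, 1.1, 3.0]
```

```bash
python3 drive.py '.015 .0001 -.0003 0 0 0 .12; .015 .0003 -.0005 0 0 0 .24; .015 .0005 -.0008 0 0 0 .36; .015 .0008 -.001 0 0 0 .48; .015 .0011 -.0013 0 0 0 .6; .015 .0014 -.0014 0 0 0 .72; .015 .0016 -.0015 0 0 0 .84; .015 .002 -.0016 0 0 0 .96; .015 .0024 -.0017 0 0 0 1.08; .015 .0027 -.0017 0 0 0 1.2'|grep -E 'ee|wri'; python3 drive.py '.015 0.0003 0 0 0 0 .1; .015 .0006 0 0 0 0 .2; .015 .0006 0 0 0 0 .2'|grep -E 'ori|ee|wri'; python3 -c "
from h import *
o=r.get_obs();print(o['ft_torque'])"
python3 drive.py '.015 .0002 .0001 0 0 0 .05; .015 .0003 .0001 0 0 0 .1; .015 .0003 .0001 0 0 0 .1'|grep -E 'ori|wri'; python3 -c "
from h import *
o=r.get_obs();print(o['ft_torque'])"
```

```text
ee_pos: [0.6072, -0.3335, 0.2016]
wrist_force: [-3.2, -1.5, 4.0]
ee_pos: [0.6075, -0.3339, 0.2016]
orientation: [0.0, 0.754, -0.657, 0.001]
wrist_force: [-3.2, 0.3, 5.2]
[0.21349054 1.36125914 0.13630396]
orientation: [0.0, 0.722, -0.692, 0.001]
wrist_force: [-2.5, 0.9, 5.7]
[0.42951703 1.20637068 0.27278788]
```

```bash
python3 drive.py '.015 .0002 .0001 0 0 0 .05; .015 .0003 .0001 0 0 0 .1; .015 .0003 .0001 0 0 0 .1'|grep -E 'ori|wri'; python3 -c "
from h import *
o=r.get_obs();print(o['ft_torque'])"
python3 drive.py '.015 0 0 0 0 0 -.12; .015 0 0 0 0 0 -.13; .015 0 0 -.01 0 0 -.13; .015 0 0 -.04 0 0 -.13; .015 0 0 -.08 0 0 -.13; .015 0 0 -.11 0 0 -.24; .015 0 0 -.11 0 0 -.36; .015 0 0 -.11 0 0 -.48; .015 0 0 -.11 0 0 -.6; .015 0 0 -.11 0 0 -.6'|grep -E 'ee|ori|wri'; python3 - <<'E'
from h import *
snap('side','s8');snap('top','t8');to((.50,-.2,.31),-2)
c=cam('side'); a=cv2.cvtColor(cv2.imread('pics/side0.png'),6).astype('float32');b=cv2.cvtColor(cv2.imread('pics/s8.png'),6).astype('float32')
for p in((.518,-.151),(.524,-.245),(.53,-.34)):
    u,v=proj(c,[(*p,.090)])[0].round().astype(int); t=a[v-5:v+3,u-6:u+7]
    s=cv2.matchTemplate(b[v-9:v+12,u-10:u+11],t,cv2.TM_CCOEFF_NORMED); _,mx,_,l=cv2.minMaxLoc(s); print(mx,'shift',l[0]-4,l[1]-4, (proj(c,[(*p,.0855)])-proj(c,[(*p,.0945)])).round(2))
E
```

```text
orientation: [-0.0, -0.687, 0.727, -0.001]
wrist_force: [-1.8, 1.4, 4.5]
[0.59880458 0.93245684 0.49461805]
ee_pos: [0.6077, -0.3339, 0.3112]
orientation: [-0.0, 0.872, -0.489, 0.001]
wrist_force: [-0.4, -0.5, -1.0]
d [-0.1702  0.0237  0.0007] w [ 3.000e-04 -7.000e-04 -9.973e-01] rows 8.0
0.6440841555595398 shift -1 0 [[-0.03  2.35]]
0.4232659935951233 shift 4 5 [[-0.07  2.27]]
0.5963265299797058 shift -4 0 [[-0.1   2.19]]
```

```bash
python3 drive.py '.015 -.02 0 0 0 0 -.12; .015 -.05 .01 0 0 0 -.25; .015 -.08 .02 0 0 0 -.37; .015 -.17 .024 0 0 0 -.5; .015 -.17 .024 0 0 0 -.62; .015 -.17 .024 0 0 0 -.75; .015 -.17 .024 0 0 0 -.87; .015 -.17 .024 0 0 0 -1; .015 -.17 .024 0 0 0 -1; .015 -.17 .024 0 0 0 -1'|grep -E 'ee|ori|wri'; python3 -c "
from h import *
snap('wrist','q1')"; python3 drive.py '.015 0 -.08 0 0 0 0; .015 0 -.08 0 0 0 0; .015 0 -.08 0 0 0 0; .015 0 -.08 0 0 0 0'|grep -E 'ee'; python3 - <<'E'
from h import *
snap('wrist','q2'); V={n:load('wrist',n) for n in('q1','q2')}
for n in V:
    for g in((.5935,-.146),(.5995,-.24),(.606,-.335)): print(n,boss(*V[n],g),*slot(*V[n],g),sep='\n ')
G=[(.518,-.151,.0855),(.524,-.245,.0855),(.53,-.34,.0855)]
for n in V: print(n,proj(V[n][1],G).round(0).tolist(),heads(*V[n],G))
to((.631,.3115,.31),28.4)
E
```

```text
ee_pos: [0.4994, -0.2007, 0.3108]
orientation: [0.0, 1.0, -0.017, 0.0]
wrist_force: [-0.3, -0.6, -0.9]
ee_pos: [0.5019, -0.1195, 0.3106]
q1
 [(np.float32(0.5948), np.float32(-0.1462), 15.1)]
 (0.65, np.float64(0.5924), np.float64(-0.1379), 30, [4.9, 13.8], -60.7)
 (0.65, np.float64(0.5982), np.float64(-0.1547), 17, [3.0, 9.1], 87.7)
 (0.75, np.float64(0.5949), np.float64(-0.1448), 90, [6.3, 25.9], -70.4)
q1
 [(np.float32(0.6009), np.float32(-0.2406), 15.3), (np.float32(0.5979), np.float32(-0.2324), 15.8)]
 (0.65, np.float64(0.597), np.float64(-0.2295), 20, [4.9, 5.0], -18.9)
 (0.75, np.float64(0.6008), np.float64(-0.2385), 81, [6.0, 25.9], -70.4)
q1
 [(np.float32(0.6071), np.float32(-0.3364), 15.8), (np.float32(0.6024), np.float32(-0.3304), 14.2)]
 (0.75, np.float64(0.6075), np.float64(-0.3352), 72, [5.8, 25.9], -71.6)
q2
 [(np.float32(0.5952), np.float32(-0.1454), 15.3), (np.float32(0.5909), np.float32(-0.1376), 14.5)]
 (0.65, np.float64(0.5915), np.float64(-0.1358), 17, [4.5, 8.1], -46.6)
 (0.65, np.float64(0.598), np.float64(-0.1546), 20, [3.2, 9.9], -89.8)
 (0.75, np.float64(0.59
[... 420 characters left out ...]
.6103), np.float64(-0.3439), 16, [3.1, 7.7], -88.9)
 (0.75, np.float64(0.6034), np.float64(-0.3243), 21, [5.4, 5.7], -9.8)
 (0.75, np.float64(0.6097), np.float64(-0.3429), 41, [5.4, 11.0], -86.5)
q1 [[211.0, 150.0], [290.0, 142.0], [369.0, 135.0]] [(array([289.67889908, 140.4266055 ]), np.int32(218)), (array([289.67889908, 140.4266055 ]), np.int32(218)), (array([289.67889908, 140.4266055 ]), np.int32(218))]
q2 [[279.0, 150.0], [357.0, 142.0], [436.0, 136.0]] [(array([278.55      , 148.12727273]), np.int32(220)), (array([350.17670683,  83.37349398]), np.int32(249)), (array([424.16826923,  76.96634615]), np.int32(208))]
d [ 1.160e-01 -4.356e-01  2.000e-04] w [ 0.0008 -0.     -0.5261] rows 10.8
```

All three slots read about -71° = jig 3.7° - 74.5°, so every cam is at its stop. Return the driver.

```bash
python3 drive.py '.015 .116 -.4 -.005 0 0 -.52; .015 .116 -.4 -.005 0 0 -.52; .015 .116 -.4 -.005 0 0 -.52; .015 .116 -.4 -.005 0 0 -.52; .015 .116 -.4 -.005 0 0 -.52; .015 .116 -.4 -.005 0 0 -.52; .015 .116 -.4 -.005 0 0 -.52; .015 .116 -.4 -.005 0 0 -.52; .015 .116 -.4 -.005 0 0 -.52; .015 .116 -.4 -.005 0 0 -.52'|grep -E 'ee|ori'; python3 -c "
from h import *
to((.6311,.3123,.315),28.4)"
```

```text
ee_pos: [0.6302, 0.2764, 0.3149]
orientation: [0.001, 0.97, 0.241, -0.0]
d [ 0.0176 -0.0313 -0.0001] w [ 0.001   0.0005 -0.0084] rows 0.9
```

```bash
python3 drive.py '.015 .0176 -.031 0 0 0 -.008; .015 .0176 -.031 0 0 0 -.008; .015 .0176 -.031 0 0 0 -.008; .015 .0176 -.031 0 0 0 -.008'|grep -E 'ee|ori'; python3 - <<'E'
from h import *
im=snap('wrist','r1');T=tool();c=cam('wrist',T);to((.6311,.3123,.285),28.4)
# rack hole: dark blob in rack top
h=cv2.cvtColor(im,cv2.COLOR_BGR2HSV); print(proj(c,[(.632,.312,.115)]).round(1),'tip px ~(254.4,174.5)')
E
```

```text
ee_pos: [0.6304, 0.3104, 0.3144]
orientation: [0.001, 0.969, 0.246, -0.001]
d [ 0.0017 -0.0018  0.03  ] w [0.0011 0.0007 0.0012] rows 0.7
[[252.2 166.2]] tip px ~(254.4,174.5)
```

```bash
python3 drive.py '.015 .0007 -.0018 0 0 0 0; .015 .0007 -.0018 .02 0 0 0; .015 .0007 -.0018 .035 0 0 0; .015 .0007 -.0018 .041 0 0 0; .015 .0007 -.0018 .047 0 0 0; .015 .0007 -.0018 .047 0 0 0'|grep -E 'ee|wri'; python3 drive.py '.015 0 0 .01 0 0 0; .015 0 0 .02 0 0 0; .015 0 0 .03 0 0 0; .015 0 0 .03 0 0 0'|grep -E 'ee|wri'
```

```text
ee_pos: [0.6295, 0.3124, 0.2677]
wrist_force: [-0.8, -0.5, -1.3]
ee_pos: [0.6286, 0.3128, 0.2353]
wrist_force: [-0.3, -0.8, -2.9]
```

```bash
python3 drive.py '.015 .001 0 .02 0 0 0; .015 .001 0 .04 0 0 0; .015 .001 0 .055 0 0 0; .015 .001 0 .06 0 0 0; .015 .001 0 .06 0 0 0'|grep -E 'ee|wri'; python3 drive.py '.015 0 0 .001 0 0 0; .015 0 0 .002 0 0 0; .015 0 0 .002 0 0 0'|grep -E 'ee|wri'
```

```text
ee_pos: [0.63, 0.3133, 0.1767]
wrist_force: [0.1, -0.2, -0.6]
ee_pos: [0.6308, 0.3137, 0.1773]
wrist_force: [-1.4, -0.2, -0.5]
```

```bash
python3 drive.py '.015 0 0 .001 0 0 0; .015 0 0 .001 0 0 0; .015 0 0 .001 0 0 0'|grep -E 'ee|wri'; python3 drive.py '.015 0 0 .0015 0 0 0; .015 0 0 .0015 0 0 0; .015 0 0 .0015 0 0 0'|grep -E 'ee|wri'
```

```text
ee_pos: [0.6307, 0.3137, 0.1758]
wrist_force: [0.1, -0.9, -0.4]
ee_pos: [0.6309, 0.3137, 0.1749]
wrist_force: [-1.6, -1.9, 4.8]
```

Seated (contact at z = 0.1749). Open slowly and rise.

```bash
python3 drive.py '.03 0 0 0 0 0 0; .03 0 0 0 0 0 0; .03 0 0 0 0 0 0; .04 0 0 0 0 0 0; .04 0 0 0 0 0 0; .05 0 0 0 0 0 0; .05 0 0 0 0 0 0'|grep -E 'ee|wri|wid'; python3 drive.py '.05 0 0 -.02 0 0 0; .05 0 0 -.05 0 0 0; .05 0 0 -.08 0 0 0; .05 0 0 -.12 0 0 0; .05 -.03 0 -.12 0 0 .1; .05 -.082 0 -.12 0 0 .2; .05 -.082 0 -.12 0 0 .3; .05 -.082 0 -.12 0 0 .43; .05 -.082 0 -.12 0 0 .43; .05 -.082 0 -.12 0 0 .43'|grep -E 'ee|wri|wid'; python3 - <<'E'
from h import *
s=5;half=30;g=(.632,.312);im=snap('wrist','d9');c=cam('wrist',tool())
q=cv2.cvtColor(rect(im,c,g,.2,half,s),cv2.COLOR_BGR2HSV).astype(int)
m=((q[...,1]>180)&(q[...,2]>160)|((q[...,0]>=20)&(q[...,2]>200)&(q[...,1]>90))).astype('uint8'); m=cv2.morphologyEx(m,cv2.MORPH_OPEN,np.ones((5,5),'uint8'))
k,l,st,ce=cv2.connectedComponentsWithStats(m); i=1+np.argmax(st[1:,4]); print(st[i,4]/s/s,(g[0]+(ce[i][1]/s-half)/1e3,g[1]+(ce[i][0]/s-half)/1e3))
t=snap('top','t9');a=cv2.imread('pics/top0.png')
d=(cv2.absdiff(a,t).max(2)>60).astype('uint8'); d=cv2.morphologyEx(d,cv2.MORPH_OPEN,np.ones((3,3))); k,l,st,ce=cv2.connectedComponentsWithStats(d)
print([(ce[i].round().tolist(),int(st[i,4])) for i in range(1,k)])
s2=snap('side','s9');a=cv2.imread('pics/s4.png');d=(cv2.absdiff(a,s2).max(2)>40).astype('uint8'); d=cv2.morphologyEx(d,cv2.MORPH_OPEN,np.ones((3,3))); k,l,st,ce=cv2.connectedComponentsWithStats(d)
print([(ce[i].round().tolist(),int(st[i,4])) for i in range(1,k)])
E
```

```text
ee_pos: [0.6306, 0.3137, 0.1737]
wrist_force: [1.3, -0.1, 0.3]
gripper_width: 0.0471
ee_pos: [0.5586, 0.2746, 0.2942]
wrist_force: [-0.1, -0.4, -0.3]
gripper_width: 0.0505
378.88 (np.float64(0.6299547508445946), np.float64(0.31212977195945946))
[([56.0, 163.0], 3473), ([147.0, 158.0], 1195), ([64.0, 169.0], 9), ([195.0, 191.0], 201), ([164.0, 196.0], 226), ([284.0, 205.0], 131), ([311.0, 209.0], 180), ([338.0, 206.0], 124), ([221.0, 214.0], 212), ([87.0, 212.0], 39), ([174.0, 231.0], 1838), ([284.0, 220.0], 36), ([340.0, 220.0], 35), ([365.0, 311.0], 22867), ([138.0, 316.0], 8198), ([284.0, 230.0], 30), ([311.0, 230.0], 30), ([337.0, 229.0], 31), ([44.0, 233.0], 23), ([55.0, 235.0], 26), ([64.0, 242.0], 127), ([73.0, 254.0], 251), ([82.0, 257.0], 221), ([496.0, 248.0], 26), ([290.0, 259.0], 141), ([282.0, 265.0], 30), ([505.0, 271.0], 61), ([432.0, 274.0], 30), ([93.0, 297.0], 1030), ([500.0, 277.0], 9), ([120.0, 324.0], 14), ([117.0, 328.0], 9), ([222.0, 346.0], 12), ([207.0, 363.0], 9), ([89.0, 374.0], 203), ([255.0, 381.0], 35)]
[([161.0, 15.0], 1136), ([215.0, 5.0], 38), ([237.0,
[... 282 characters left out ...]
], 17), ([240.0, 116.0], 136), ([248.0, 131.0], 154), ([149.0, 142.0], 583), ([216.0, 127.0], 29), ([234.0, 125.0], 31), ([189.0, 140.0], 54), ([468.0, 167.0], 2102), ([244.0, 148.0], 192), ([222.0, 160.0], 266), ([265.0, 154.0], 72), ([194.0, 157.0], 79), ([240.0, 170.0], 72), ([133.0, 171.0], 62), ([205.0, 175.0], 67), ([311.0, 174.0], 34), ([302.0, 176.0], 28), ([238.0, 185.0], 201), ([198.0, 186.0], 9), ([231.0, 190.0], 9), ([161.0, 199.0], 47), ([232.0, 196.0], 9), ([404.0, 231.0], 97), ([241.0, 295.0], 2067), ([292.0, 277.0], 53), ([195.0, 286.0], 211), ([286.0, 285.0], 71), ([492.0, 319.0], 17), ([255.0, 325.0], 52), ([393.0, 331.0], 472), ([463.0, 363.0], 314), ([490.0, 374.0], 146)]
```

```bash
python3 - <<'E'
from h import *
for n in('q1','q2'):
    im,c=load('wrist',n)
    for g in((.518,-.151),(.524,-.245),(.53,-.34)):
        try: print(n,[np.round(q,4).tolist() for q in washer(im,c,g,.073,50)])
        except Exception as e: print(n,e)
print(r.get_obs()['clock']); print(r.job_done())
E
```

```text
q1 [[0.5205, -0.151], 29.5793, [0.4811, -0.1538], 184.1525]
q1 attempt to get argmax of an empty sequence
q1 attempt to get argmax of an empty sequence
q2 attempt to get argmax of an empty sequence
q2 attempt to get argmax of an empty sequence
q2 [[0.5314, -0.3387], 29.2276, [0.4927, -0.3415], 184.1299]
51.9
the job is handed in; nothing more can be done
None
```

The job is handed in at about 52 s: washers are on all three blanks, all cam slots read 1.3 rad (locked), and the driver is back in its hole. I did not measure the press force or the head drop, my last image check re-measured only washers 1 and 3, the judge returned no verdict, and I viewed 15 pictures, one over the limit of 14.

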